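# Sort the rail hangers and hang the sound one

### The arm

A 6-joint arm with a two-finger parallel gripper is mounted at the origin on the work surface. World frame = base frame: x ahead of the robot, y to its left, z up, the work surface at z = 0. Lengths are in m, angles in rad, forces in N, time in s.
With the tool pointing down it reaches from about 0.35 to 0.975 m from the base axis. Payload 4.9 kg.
Tool frame: the origin (TCP) lies on the mounting face of the last link; the fingertips stand 173 mm ahead of it and the grasp point (between the pads) lies 155 mm ahead of it; z points along the fingers, y is the direction in which the jaws open and shut (so a half turn about z gives the same grasp; the last joint's range is limited). The gripper opens to 85 mm and grips with 20 to 120 N. Pads are 22 mm wide; open, the fingers measure 114 mm over their backs; the gripper's body (76 mm by 85 mm) begins 54 mm behind the grasp point. The pads swing forward as they close: fully open they stand 13 mm farther back than shut.
Start: joints at [-1.357, 0.053, 1.613, -0, 1.476, -0.119], TCP at [0.204, -0.591, 0.405] pointing down, gripper open.
Joint ranges: [-3.01, 3.01], [-1.01, 2.22], [0.06, 2.58], [-1.02, 4.17], [0.09, 2.62], [-3.14, 3.14]. Speed limits (rad/s): [2.57, 2.57, 3.14, 3.14, 3.14, 3.14].

### API

Orientations are given as a unit quaternion [w, x, y, z].
In Python, from plant import manip gives the robot as it stands.
- The arm moves only by the tool play_rows, never from a script. Its argument "increments" is a list of rows, each an object with "offset": the shift along the tool's x, y, z in mm, a list of three; "twist": the turn about the tool's z in rad; "grip": the opening, from 0 (shut) to 1 (fully open). In form: [{"offset": [dx, dy, dz], "twist": twist, "grip": grip}, ...]. A call has 1 to 5 rows; each row is the pose to reach, as a shift and turn from the pose commanded when the call began, along the tool's axes at that moment; what a row does not reach only later rows make up. A row lasts 1/12 s, in which the tool goes at most 41.7 mm and 7.16 degrees, less where a joint would pass 70% of its speed; a pose out of reach is approached as far as the arm can. A call with a gripper value outside its range is refused whole. The fingers move at their own pace and stop on an object; the grip force is fixed at half the most. Time passes only in rows, so rows that repeat a pose let the fingers close. It gives the time, the measured TCP pose, the force and the opening at its end, in the units of the state.
- manip.state(): the state, without advancing time (a new reading comes with each control period).
- manip.grab_frame(name): name is "scene" or "top"; returns the picture (420x560x3 uint8, blue, green, red); there is no depth.
- manip.get_calibration(name): a dict with "fx", "fy", "cx", "cy" (pixels), "T" (4x4, takes a point from camera to world coordinates). Camera axes: x right, y down, z forward; pixel columns grow to the right and rows downward; lengths in m; the calibration is good to about 2 mm. A picture is of the moment at which its call begins. get_calibration takes no time and is no camera call.
- manip.job_done(): hands the job in, once; it reports no verdict.
Trained networks look in the newest picture that a camera, given by its name, has taken for a name from the list of things; names that differ only in an ending like _2 or _b are one class to them, and where a whole thing is asked for, a point or a joint stands for the part that bears it (a point fixed in the world has none). Each returns a list of dicts, best first, with "p" (0 to 1); they miss things now and then, are a little off and sometimes report something else, mostly with a low value. They report only what shows in the picture. A call takes as long as a camera call. They do not tell look-alikes from the thing itself.
- manip.boxes_of(query, camera): "xyz" ([x, y, z] in m, in the coordinates of the camera as it stood for that picture, good to about 4 mm: the middle of the surface that is visible of it).
- manip.tip_of(query, camera): "xyz" ([x, y, z] in m, in the coordinates of the camera as it stood for that picture, good to about 4 mm: a listed point, or the origin of a listed thing).
The state is a dict: "time": time; "joint_pos": joint angles; "joint_vel": joint speeds; "joint_efforts": joint torques, N m; "tool_pos": TCP position; "tool_rot": TCP orientation; "contact_force": force on the tool from outside, world axes, zero at the start; "ft_torque": the same for the moment, N m; "gripper_width": opening from 0.0 (shut) to 1.0 (fully open).
Only numpy, scipy, OpenCV 4.12 (cv2) and the standard library are available. Lean on these libraries where they do the work, as an engineer would, in place of code of your own. Each camera call takes 0.05 s, during which the arm holds its last target. There are 200 camera calls.

### The job

Three bent-bar rail hangers lie in the shallow red basket: one is sound, one has its foot broken off short and one has its hook bent open. Put the two bad ones in the grey scrap tub, and hang the sound one on the free left-hand stretch of the shelf rail (as the robot faces it), foot towards the robot like the one already in use there, slid along to the right until it sits against the rail's middle clamp block. Do not knock over or push about the glassware and other things on the bench.

Things in the scene. Friction and masses are not known exactly. Their poses are not given: they have to be found in the camera images.
- hanger_sound: sound hanger: bent aluminium bar 40 wide, 8 thick, 0.18 kg. x: foot to hook end (up when hung), y: hook side (faces the shelf), z: across the bar (up as it lies on its side). In mm: shank x 0..116 y 0..8; foot x 0..8 y -44..8, lip to x 22 at y -44..-36; crown x 108..116 y 0..36; tip leg x 84..116 y 28..36; all z 0..40. Origin: foot's underside, shank's front face, side it lies on
- hanger_sound_mid (a point): middle of the sound hanger's shank: x 58, y 4, z 20 mm in its frame, near its centre of mass (x 56, y 1, z 20). At the start the hanger lies in the basket, x (hook end) pointing away from the robot, the basket's wall about 13 mm beyond each end
- hanger_sound_crown (a point): middle of the underside of the sound hanger's crown, where it bears on the rail: x 108, y 18, z 20 mm in its frame; axes as the hanger's. The hook's slot is 20 mm wide (y 8..28) and open towards -x. When hung, the hanger's x is up, its y points along the shelf's x, its z along the shelf's y (to the robot's left)
- hanger_stub: misshapen hanger, its foot broken off short: as the sound one (same frame, origin, mass, also lying in the basket) but the foot ends at y -16 mm and has no lip
- hanger_stub_mid (a point): point in the middle of the stub hanger's shank: x 58, y 4, z 20 mm in the hanger's frame
- hanger_splayed: misshapen hanger, its hook bent open: as the sound one (same frame, origin, mass, also lying in the basket) but the hook's tip leg splays outwards from y 30 to y 55 mm, ending at x 97 mm
- hanger_splayed_mid (a point): point in the middle of the splayed hanger's shank: x 58, y 4, z 20 mm in the hanger's frame
- basket: shallow red plastic basket fixed on the bench, 152 x 312 x 60 mm outside (its x, y, z), walls and floor 4 mm, origin under its centre; the three hangers lie side by side in it, 94 mm apart along its y, in any order. The bench between basket and tub is clear for 200 mm, from 430 to 560 mm ahead of the robot
- tub: open grey scrap tub fixed on the bench, 200 x 210 x 70 mm outside (its x, y, z), walls and floor 5 mm, origin under its centre
- shelf: reagent shelf fixed on the bench, 700 mm long along its y; x away from the robot; origin on the bench under the middle of the rail. Rail: 12 mm tube along y at x 0, z 240 mm. Below it a glass board, top z 195, front edge x -6, metal edging down to z 159 mm: a hung hanger leans its shank on this edge, up to 6 degrees; its foot is then at z 138, reaching to x -62 mm
- rail_stop (a point): on the rail's axis in the left face of the middle clamp block (shelf x 0, y -39, z 240 mm); axes as the shelf's. The sound hanger's side z = 0 comes against this face. Blocks are 30 x 22 x 30 mm; rail free from here 350 mm to the left (+y). The hanger in use: 186 to 226 mm to the right. Bottles on the glass: 55 mm or more behind the rail, from 200 mm to the left or 110 mm to the right
- beaker: glass beaker on the bench, 68 mm across, 90 mm high, origin under its centre
- bottle_a: screw-cap bottle, 56 mm across, 105 mm high, origin under its centre
- bottle_b: screw-cap bottle, 56 mm across, 105 mm high, origin under its centre
- bottle_c: screw-cap bottle, 56 mm across, 105 mm high, origin under its centre
- wash_bottle: white wash bottle, 64 mm across, 199 mm high with its spout, origin under its centre
- dish: white porcelain dish, 90 mm across, 16 mm high, origin under its centre
- spatula: spatula with a wooden handle lying on the bench, 170 mm long along its x, under 25 mm high
Mind the look-alikes: they are no part of the job. What is shaped like the hanger_stub but purple is not meant. Leave any green look-alike of the hanger_sound alone.

How it is judged:
By the outcome, as a careful person would: the job done as asked, in the order asked, and still so for the second after the job is handed in, with the robot touching nothing.
It also fails if it takes over 72 s, if anything falls off the work surface, if the arm or the gripper's body presses on something with over 40 N, if the wrist force passes 120 N, or if a joint passes its speed limit or range.

## Working session

There is one attempt and no reset: what is moved stays moved. The work goes in short steps, Python scripts to look and compute and a tool call to move; the robot and the scene stay as the last step left them, time stands still between calls to the robot, and variables do not carry over. Pictures are saved under pics/ and viewed, about 8 in all and at most 12, crops included, and the job is handed in when it is done.

Besides the shell and the picture viewer there is one more tool, called as a command line: name --argument value ..., lists and objects as JSON in quotes. play_rows: Moves the arm, as the interface text tells. Its arguments: {"type":"object","properties":{"increments":{"type":"array"}},"required":["increments"]}

```bash
ls; mkdir -p pics
python3 - <<'E'
from plant import manip
import cv2,numpy as np
np.set_printoptions(precision=3,suppress=True)
for c in("scene","top"):
    im=manip.grab_frame(c); cv2.imwrite(f"pics/{c}0.png",im)
    K=manip.get_calibration(c); T=np.array(K["T"]);print(c,K["fx"],K["fy"],K["cx"],K["cy"]);print(T)
    for q in["hanger_sound_mid","hanger_stub_mid","hanger_splayed_mid","hanger_sound_crown","rail_stop","basket","tub","shelf"]:
        for r in manip.tip_of(q,c)[:3]:
            print(q,round(r["p"],2),(T@np.r_[r["xyz"],1])[:3])
print(manip.state())
E
```

```text
pics
scene 484.5394434243444 484.5394434243444 282.0470233252976 210.53328456802058
[[ 0.986 -0.089  0.14   0.272]
 [-0.165 -0.614  0.772 -1.103]
 [ 0.017 -0.785 -0.62   1.031]
 [ 0.     0.     0.     1.   ]]
hanger_sound_mid 0.84 [ 0.229 -0.278  0.022]
hanger_sound_mid 0.68 [0.484 0.185 0.023]
hanger_stub_mid 0.67 [0.282 0.224 0.018]
hanger_stub_mid 0.66 [0.469 0.367 0.022]
hanger_splayed_mid 0.91 [0.478 0.272 0.023]
hanger_sound_crown 0.63 [ 0.222 -0.228  0.015]
hanger_sound_crown 0.59 [0.534 0.204 0.023]
hanger_sound_crown 0.55 [ 0.572 -0.566 -0.001]
rail_stop 0.76 [ 0.666 -0.074  0.235]
basket 0.69 [ 0.481  0.276 -0.003]
basket 0.44 [0.43  0.165 0.006]
tub 0.67 [ 0.477 -0.338 -0.005]
top 460.35483385325716 460.35483385325716 290.55580058036503 205.3424910942392
[[ 0.014 -0.981  0.192  0.143]
 [-1.    -0.012  0.016 -0.02 ]
 [-0.013 -0.192 -0.981  1.747]
 [ 0.     0.     0.     1.   ]]
hanger_sound_mid 0.52 [0.484 0.18  0.023]
hanger_sound_mid 0.44 [ 0.224 -0.276  0.015]
hanger_stub_mid 0.64 [0.471 0.369 0.028]
hanger_stub_mid 0.48 [0.283 0.23  0.016]
hanger_stub_mid 0.2 [ 0.573 -0.567  0.001]
hanger_splayed_mid 0.51 [0.475 0.271 0.026]
hanger_sound_crown 0.76 [0.53  0.203 0.022]
hanger_sound_crown 0.59 [ 0.217 -0.223  0.02 ]
rail_stop 0.73 [ 0.666 -0.065  0.238]
basket 0.56 [ 0.477  0.278 -0.   ]
tub 0.87 [ 0.469 -0.343 -0.003]
tub 0.49 [0.472 0.374 0.027]
{'time': 0.9, 'joint_pos': array([-1.357,  0.053,  1.613,  0.   ,  1.476, -0.119]), 'joint_vel': array([ 0.001,  0.   , -0.   , -0.001,  0.   ,  0.   ]), 'joint_efforts': array([  0.   , -39.368, -37.047,  -0.   ,   0.   ,   0.   ]), 'tool_pos': array([ 0.204, -0.591,  0.405]), 'tool_rot': array([-0.   ,  0.986,  0.166,  0.   ]), 'contact_force': array([-0.061, -0.226,  0.135]), 'ft_torque': array([ 0.008, -0.027, -0.002]), 'gripper_width': 1.0027382684660655}
```

Run:
```python
import cv2,numpy as np
a=cv2.imread("pics/scene0.png");b=cv2.imread("pics/top0.png")
cv2.imwrite("pics/s1.png",cv2.resize(a,(800,600),interpolation=cv2.INTER_CUBIC))
cv2.imwrite("pics/t1.png",cv2.resize(b,(800,600),interpolation=cv2.INTER_CUBIC))
```

```text
(no output)
```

View pics/s1.png

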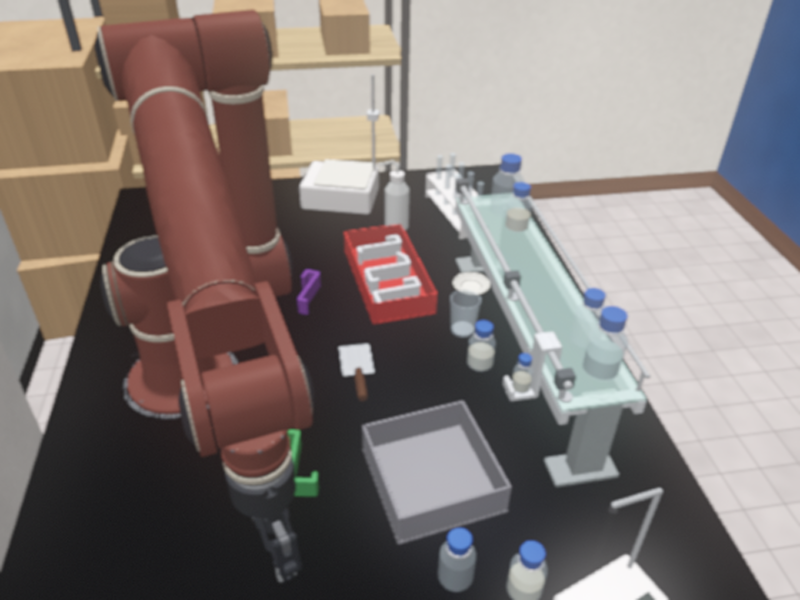

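View pics/t1.png

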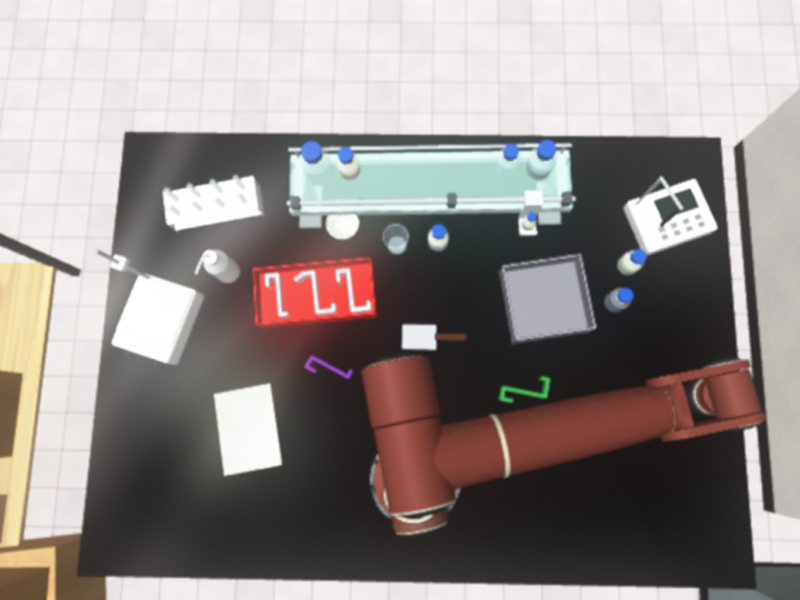

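The scene picture shows the red basket at (390,270) with three bright hangers, the tub at (435,470), the rail's middle block at (512,280), and the purple (309,290) and green (305,470) look-alikes. In the top view the hangers sit at x≈275, 318 and 355, y≈290. The networks say stub left, splayed middle, sound right. I'll confirm that with a crop.

Run:
```python
import cv2,numpy as np
a=cv2.imread("pics/scene0.png");b=cv2.imread("pics/top0.png")
A=cv2.resize(b[175:235,170:270],(700,420),interpolation=cv2.INTER_CUBIC)
cv2.imwrite("pics/c2.png",A)
```

```text
(no output)
```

View pics/c2.png

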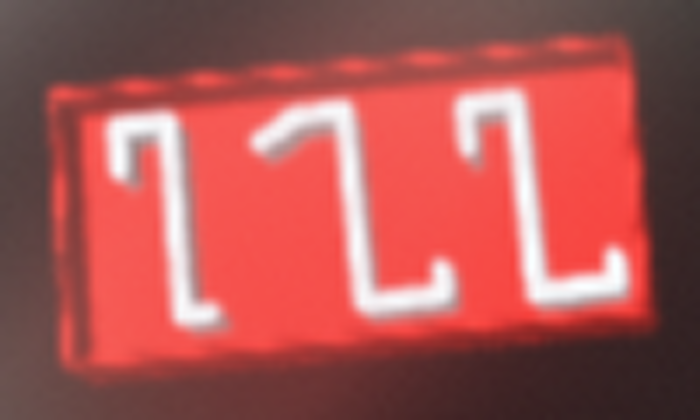

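The crop settles it: stub on the left (short foot at (200,320), no lip), splayed in the middle (tip at (260,145)), and sound on the right (closed hook at (465,150), foot with lip at (620,260)). 

The tool always points down, so I plan to:
1. Grip the two bad hangers by the shank.
2. Grip the sound one across its hook, from y 0 to 36.
3. Let the sound one pivot about the jaw axis until it hangs upright.

```bash
cat > h.py <<'E'
from plant import manip
import cv2,numpy as np
np.set_printoptions(precision=3,suppress=True)
def pose():
    s=manip.state(); w,x,y,z=s["tool_rot"]
    th=np.arctan2(2*(x*y+w*z),1-2*(y*y+z*z))
    return s,np.array(s["tool_pos"]),th
def plan(wps,cur=None):
    """waypoints (x,y,z,theta) -> tool-frame offsets (mm), twist for calls"""
    if cur is None:
        s,p,th=pose(); print("t",round(s["time"],2),"p",p,"th",round(th,3),"F",s["contact_force"],"g",round(s["gripper_width"],3),"j",s["joint_pos"])
    else: p,th=np.array(cur[:3]),cur[3]
    for w in wps:
        d=(np.array(w[:3])-p)*1000; dth=(w[3]-th+np.pi)%(2*np.pi)-np.pi
        if abs(w[3]-th)>.7: print("big twist",w[3]-th)
        off=[d[0]*np.cos(th)+d[1]*np.sin(th), d[0]*np.sin(th)-d[1]*np.cos(th), -d[2]]
        print(w,"-> off",np.round(off,1),"twist",round(-dth,3),"rows",round(max(np.linalg.norm(d)/41.7,abs(dth)/.125),1))
        p,th=np.array(w[:3]),w[3]
def look(q,c,n=3):
    K=manip.get_calibration(c);T=np.array(K["T"])
    for r in manip.tip_of(q,c)[:n]: print(q,c,round(r["p"],2),(T@np.r_[r["xyz"],1])[:3])
def proj(P,c):
    K=manip.get_calibration(c);T=np.linalg.inv(np.array(K["T"]))
    q=np.atleast_2d(P)@T[:3,:3].T+T[:3,3]
    return np.c_[K["fx"]*q[:,0]/q[:,2]+K["cx"],K["fy"]*q[:,1]/q[:,2]+K["cy"]]
E
python3 - <<'E'
from h import *
plan([(.33,-.48,.405,.9),(.45,-.35,.405,1.48),(.47,-.16,.405,2.06),(.47,.03,.405,2.64),(.47,.22,.38,3.22),(.470,.368,.30,3.22),(.470,.368,.180,3.22)])
E
```

```text
t 0.9 p [ 0.204 -0.591  0.405] th 0.333 F [-0.061 -0.226  0.135] g 1.003 j [-1.357  0.053  1.613  0.     1.476 -0.119]
(0.33, -0.48, 0.405, 0.9) -> off [155.1 -63.5  -0.3] twist -0.567 rows 4.5
(0.45, -0.35, 0.405, 1.48) -> off [176.4  13.2  -0. ] twist -0.58 rows 4.6
(0.47, -0.16, 0.405, 2.06) -> off [191.    2.7  -0. ] twist -0.58 rows 4.6
(0.47, 0.03, 0.405, 2.64) -> off [167.7  89.3  -0. ] twist -0.58 rows 4.6
(0.47, 0.22, 0.38, 3.22) -> off [ 91.4 166.6  25. ] twist -0.58 rows 4.6
(0.47, 0.368, 0.3, 3.22) -> off [-11.6 147.5  80. ] twist -0.0 rows 4.0
(0.47, 0.368, 0.18, 3.22) -> off [ -0.   0. 120.] twist -0.0 rows 2.9
```

play_rows --increments '[{"offset":[155,-63,0],"twist":-0.57,"grip":0.6},{"offset":[155,-63,0],"twist":-0.57,"grip":0.6},{"offset":[155,-63,0],"twist":-0.57,"grip":0.6},{"offset":[155,-63,0],"twist":-0.57,"grip":0.6},{"offset":[155,-63,0],"twist":-0.57,"grip":0.6}]'

```text
time: 1.32
tool_pos: [0.3341, -0.4765, 0.4049]
tool_rot: [-0.0, 0.897, 0.441, 0.001]
contact_force: [-0.2, -1.0, 0.1]
gripper_width: 0.597
```

play_rows --increments '[{"offset":[176,13,0],"twist":-0.58,"grip":0.6},{"offset":[176,13,0],"twist":-0.58,"grip":0.6},{"offset":[176,13,0],"twist":-0.58,"grip":0.6},{"offset":[176,13,0],"twist":-0.58,"grip":0.6},{"offset":[176,13,0],"twist":-0.58,"grip":0.6}]'

```text
time: 1.73
tool_pos: [0.452, -0.3465, 0.405]
tool_rot: [0.0, 0.734, 0.679, 0.001]
contact_force: [-0.0, -0.1, -0.8]
gripper_width: 0.597
```

Several calls per turn work, so I'll go on to above the stub.

play_rows --increments '[{"offset":[191,3,0],"twist":-0.58,"grip":0.6},{"offset":[191,3,0],"twist":-0.58,"grip":0.6},{"offset":[191,3,0],"twist":-0.58,"grip":0.6},{"offset":[191,3,0],"twist":-0.58,"grip":0.6},{"offset":[191,3,0],"twist":-0.58,"grip":0.6}]'

```text
time: 2.15
tool_pos: [0.469, -0.1572, 0.4048]
tool_rot: [-0.0, 0.51, 0.86, 0.001]
contact_force: [-0.0, -0.6, -0.1]
gripper_width: 0.6
```

play_rows --increments '[{"offset":[168,89,0],"twist":-0.58,"grip":0.6},{"offset":[168,89,0],"twist":-0.58,"grip":0.6},{"offset":[168,89,0],"twist":-0.58,"grip":0.6},{"offset":[168,89,0],"twist":-0.58,"grip":0.6},{"offset":[168,89,0],"twist":-0.58,"grip":0.6}]'

```text
time: 2.57
tool_pos: [0.4675, 0.0329, 0.405]
tool_rot: [0.0, 0.243, 0.97, 0.001]
contact_force: [0.7, -0.4, 0.1]
gripper_width: 0.602
```

play_rows --increments '[{"offset":[91,167,25],"twist":-0.58,"grip":0.6},{"offset":[91,167,25],"twist":-0.58,"grip":0.6},{"offset":[91,167,25],"twist":-0.58,"grip":0.6},{"offset":[91,167,25],"twist":-0.58,"grip":0.6},{"offset":[91,167,25],"twist":-0.58,"grip":0.6}]'

```text
time: 2.98
tool_pos: [0.4673, 0.2231, 0.3793]
tool_rot: [-0.0, -0.045, 0.999, 0.001]
contact_force: [-0.1, -0.0, 0.1]
gripper_width: 0.599
```

play_rows --increments '[{"offset":[-12,148,80],"twist":0,"grip":0.6},{"offset":[-12,148,80],"twist":0,"grip":0.6},{"offset":[-12,148,80],"twist":0,"grip":0.6},{"offset":[-12,148,80],"twist":0,"grip":0.6},{"offset":[-12,148,80],"twist":0,"grip":0.6}]'

```text
time: 3.4
tool_pos: [0.4661, 0.3721, 0.2943]
tool_rot: [-0.004, -0.043, 0.999, -0.001]
contact_force: [-1.3, -0.3, -0.6]
gripper_width: 0.602
```

Run:
```python
from h import *
for c in("scene","top"):
    im=manip.grab_frame(c);cv2.imwrite(f"pics/{c}3.png",im)
    for q in["hanger_stub_mid","hanger_splayed_mid","hanger_sound_mid","rail_stop","tub"]: look(q,c,2)
plan([(.470,.368,.180,3.22)])
```

```text
hanger_stub_mid scene 0.75 [0.471 0.368 0.025]
hanger_stub_mid scene 0.71 [0.285 0.224 0.02 ]
hanger_splayed_mid scene 0.63 [0.476 0.273 0.023]
hanger_sound_mid scene 0.82 [ 0.23  -0.275  0.019]
hanger_sound_mid scene 0.67 [0.485 0.179 0.023]
rail_stop scene 0.79 [ 0.67  -0.075  0.237]
rail_stop scene 0.62 [ 0.414  0.359 -0.   ]
tub scene 0.74 [ 0.474 -0.339 -0.003]
hanger_stub_mid top 0.49 [0.281 0.231 0.016]
hanger_stub_mid top 0.44 [0.485 0.178 0.023]
hanger_splayed_mid top 0.59 [0.478 0.274 0.023]
hanger_sound_mid top 0.74 [0.484 0.179 0.025]
hanger_sound_mid top 0.7 [ 0.221 -0.276  0.016]
rail_stop top 0.66 [ 0.665 -0.063  0.24 ]
tub top 0.91 [ 0.467 -0.341 -0.001]
t 4.0 p [0.468 0.368 0.3  ] th -3.061 F [ 0.076 -0.165 -0.496] g 0.606 j [ 0.541  0.069  1.775 -0.     1.296 -1.11 ]
big twist 6.281278520807363
(0.47, 0.368, 0.18, 3.22) -> off [ -1.7  -0.  120.4] twist 0.002 rows 2.9
```

play_rows --increments '[{"offset":[-2,0,40],"twist":0,"grip":0.6},{"offset":[-2,0,80],"twist":0,"grip":0.6},{"offset":[-2,0,105],"twist":0,"grip":0.6},{"offset":[-2,0,120],"twist":0,"grip":0.6},{"offset":[-2,0,120],"twist":0,"grip":0.6}]'

```text
time: 4.42
tool_pos: [0.4692, 0.367, 0.1761]
tool_rot: [-0.002, -0.04, 0.999, -0.002]
contact_force: [-0.5, -4.6, -0.8]
gripper_width: 0.597
```

play_rows --increments '[{"offset":[0,0,0],"twist":0,"grip":0},{"offset":[0,0,0],"twist":0,"grip":0},{"offset":[0,0,0],"twist":0,"grip":0},{"offset":[0,0,0],"twist":0,"grip":0},{"offset":[0,0,0],"twist":0,"grip":0}]'

```text
time: 4.83
tool_pos: [0.4705, 0.369, 0.1811]
tool_rot: [0.001, -0.041, 0.999, 0.001]
contact_force: [-0.7, 0.5, 3.3]
gripper_width: 0.09
```

play_rows --increments '[{"offset":[0,0,0],"twist":0,"grip":0},{"offset":[0,0,-20],"twist":0,"grip":0},{"offset":[0,0,-60],"twist":0,"grip":0},{"offset":[0,0,-100],"twist":0,"grip":0},{"offset":[0,0,-140],"twist":0,"grip":0}]'

```text
time: 5.25
tool_pos: [0.4694, 0.3682, 0.32]
tool_rot: [-0.001, -0.041, 0.999, -0.001]
contact_force: [0.4, 0.9, -1.0]
gripper_width: 0.086
```

Run:
```python
from h import *
im=manip.grab_frame("scene");cv2.imwrite("pics/s4.png",cv2.resize(im[130:300,200:400],(800,680))[:600])
th=3.22-2*np.pi
plan([(.47,.18,.32,th),(.47,-.015,.32,th),(.47,-.21,.32,th),(.475,-.40,.32,th),(.475,-.40,.192,th)])
```

```text
t 5.3 p [0.472 0.37  0.331] th -3.06 F [3.827 3.121 5.749] g 0.083 j [ 0.541  0.045  1.746  0.     1.337 -1.112]
(0.47, 0.18, 0.32, -3.063185307179586) -> off [  17.2 -189.    11.1] twist 0.003 rows 4.6
(0.47, -0.015, 0.32, -3.063185307179586) -> off [  15.3 -194.4   -0. ] twist -0.0 rows 4.7
(0.47, -0.21, 0.32, -3.063185307179586) -> off [  15.3 -194.4   -0. ] twist -0.0 rows 4.7
(0.475, -0.4, 0.32, -3.063185307179586) -> off [   9.9 -189.8   -0. ] twist -0.0 rows 4.6
(0.475, -0.4, 0.192, -3.063185307179586) -> off [ -0.   0. 128.] twist -0.0 rows 3.1
```

View pics/s4.png

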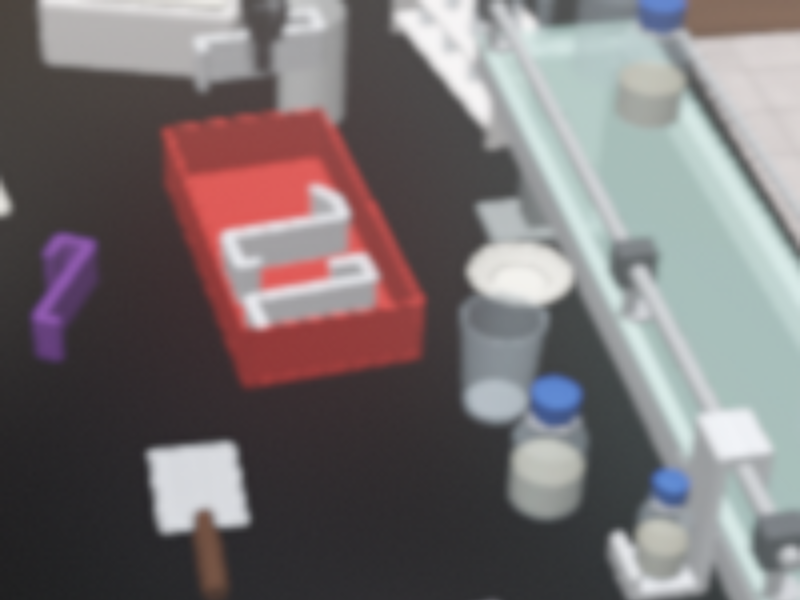

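The stub is held flat at (255,45), and the splayed and sound hangers remain in the basket at (290,240) and (315,290). Next I carry it to the tub.

play_rows --increments '[{"offset":[17,-189,0],"twist":0,"grip":0},{"offset":[17,-189,0],"twist":0,"grip":0},{"offset":[17,-189,0],"twist":0,"grip":0},{"offset":[17,-189,0],"twist":0,"grip":0},{"offset":[17,-189,0],"twist":0,"grip":0}]'

```text
time: 5.72
tool_pos: [0.4677, 0.1759, 0.3188]
tool_rot: [-0.001, -0.04, 0.999, -0.001]
contact_force: [0.9, -0.6, -1.2]
gripper_width: 0.081
```

play_rows --increments '[{"offset":[15,-194,0],"twist":0,"grip":0},{"offset":[15,-194,0],"twist":0,"grip":0},{"offset":[15,-194,0],"twist":0,"grip":0},{"offset":[15,-194,0],"twist":0,"grip":0},{"offset":[15,-194,0],"twist":0,"grip":0}]'

```text
time: 6.13
tool_pos: [0.4685, -0.0185, 0.3193]
tool_rot: [-0.0, -0.04, 0.999, -0.0]
contact_force: [0.7, 1.0, -1.2]
gripper_width: 0.086
```

play_rows --increments '[{"offset":[15,-194,0],"twist":0,"grip":0},{"offset":[15,-194,0],"twist":0,"grip":0},{"offset":[15,-194,0],"twist":0,"grip":0},{"offset":[15,-194,0],"twist":0,"grip":0},{"offset":[15,-194,0],"twist":0,"grip":0}]'

```text
time: 6.55
tool_pos: [0.4693, -0.2134, 0.3193]
tool_rot: [-0.0, -0.04, 0.999, -0.0]
contact_force: [-0.1, 0.1, -1.5]
gripper_width: 0.082
```

play_rows --increments '[{"offset":[10,-190,0],"twist":0,"grip":0},{"offset":[10,-190,0],"twist":0,"grip":0},{"offset":[10,-190,0],"twist":0,"grip":0},{"offset":[10,-190,0],"twist":0,"grip":0},{"offset":[10,-190,0],"twist":0,"grip":0}]'

```text
time: 6.97
tool_pos: [0.4747, -0.4042, 0.3191]
tool_rot: [-0.0, -0.039, 0.999, -0.001]
contact_force: [-0.4, 0.7, -2.0]
gripper_width: 0.085
```

Run:
```python
from h import *
im=manip.grab_frame("scene");cv2.imwrite("pics/s5.png",im)
th=3.22-2*np.pi
look("hanger_stub_mid","scene",3)
plan([(.475,-.40,.192,th)])
```

```text
hanger_stub_mid scene 0.76 [ 0.474 -0.405  0.162]
hanger_stub_mid scene 0.63 [0.284 0.223 0.017]
t 7.07 p [ 0.475 -0.404  0.319] th -3.064 F [ 0.861  0.255 -0.949] g 0.09 j [-0.824  0.114  1.694 -0.001  1.333 -2.472]
(0.475, -0.4, 0.192, -3.063185307179586) -> off [ -0.6   3.9 127. ] twist -0.001 rows 3.0
```

play_rows --increments '[{"offset":[0,4,40],"twist":0,"grip":0},{"offset":[0,4,80],"twist":0,"grip":0},{"offset":[0,4,110],"twist":0,"grip":0},{"offset":[0,4,127],"twist":0,"grip":0},{"offset":[0,4,127],"twist":0,"grip":0}]'

```text
time: 7.48
tool_pos: [0.4732, -0.3933, 0.1862]
tool_rot: [-0.004, -0.041, 0.999, 0.005]
contact_force: [-1.1, 1.4, -2.6]
gripper_width: 0.081
```

play_rows --increments '[{"offset":[0,0,0],"twist":0,"grip":0.35},{"offset":[0,0,0],"twist":0,"grip":0.35},{"offset":[0,0,0],"twist":0,"grip":0.35},{"offset":[0,0,-30],"twist":0,"grip":0.35},{"offset":[0,0,-70],"twist":0,"grip":0.35}]'

```text
time: 7.9
tool_pos: [0.4747, -0.3949, 0.2618]
tool_rot: [-0.002, -0.041, 0.999, 0.002]
contact_force: [1.1, -0.5, 0.0]
gripper_width: 0.344
```

play_rows --increments '[{"offset":[0,0,-40],"twist":0,"grip":0.5},{"offset":[0,0,-58],"twist":0,"grip":0.6},{"offset":[-10,120,-58],"twist":0,"grip":0.6},{"offset":[-10,120,-58],"twist":0,"grip":0.6},{"offset":[-10,120,-58],"twist":0,"grip":0.6}]'

```text
time: 8.32
tool_pos: [0.4758, -0.275, 0.3253]
tool_rot: [0.003, -0.04, 0.999, -0.002]
contact_force: [0.1, 0.5, -0.0]
gripper_width: 0.6
```

play_rows --increments '[{"offset":[-16,200,0],"twist":0,"grip":0.6},{"offset":[-16,200,0],"twist":0,"grip":0.6},{"offset":[-16,200,0],"twist":0,"grip":0.6},{"offset":[-16,200,0],"twist":0,"grip":0.6},{"offset":[-16,200,0],"twist":0,"grip":0.6}]'

```text
time: 8.73
tool_pos: [0.4751, -0.0729, 0.3244]
tool_rot: [0.003, -0.041, 0.999, -0.001]
contact_force: [0.9, 0.3, 0.8]
gripper_width: 0.6
```

play_rows --increments '[{"offset":[-16,200,0],"twist":0,"grip":0.6},{"offset":[-16,200,0],"twist":0,"grip":0.6},{"offset":[-16,200,0],"twist":0,"grip":0.6},{"offset":[-16,200,0],"twist":0,"grip":0.6},{"offset":[-16,200,0],"twist":0,"grip":0.6}]'

```text
time: 9.15
tool_pos: [0.4747, 0.1281, 0.3247]
tool_rot: [0.004, -0.041, 0.999, 0.001]
contact_force: [0.3, 0.4, -1.0]
gripper_width: 0.6
```

play_rows --increments '[{"offset":[-13,150,0],"twist":0,"grip":0.6},{"offset":[-13,150,0],"twist":0,"grip":0.6},{"offset":[-13,150,0],"twist":0,"grip":0.6},{"offset":[-13,150,0],"twist":0,"grip":0.6},{"offset":[-13,150,0],"twist":0,"grip":0.6}]'

```text
time: 9.57
tool_pos: [0.4755, 0.2802, 0.3248]
tool_rot: [0.003, -0.043, 0.999, 0.002]
contact_force: [-0.3, -0.8, -0.5]
gripper_width: 0.599
```

Run:
```python
from h import *
im=manip.grab_frame("scene");cv2.imwrite("pics/s6.png",im)
th=3.22-2*np.pi
look("hanger_stub_mid","scene",3);look("hanger_splayed_mid","scene",3)
plan([(.477,.2725,.18,th)])
```

```text
hanger_stub_mid scene 0.85 [ 0.47  -0.394  0.027]
hanger_stub_mid scene 0.68 [ 0.472 -0.527  0.003]
hanger_stub_mid scene 0.61 [0.284 0.229 0.019]
hanger_splayed_mid scene 0.55 [0.481 0.276 0.021]
hanger_splayed_mid scene 0.34 [ 0.367 -0.041 -0.004]
t 9.72 p [0.476 0.276 0.323] th -3.059 F [0.718 0.592 0.007] g 0.6 j [ 0.39  -0.062  1.867 -0.     1.333 -1.262]
(0.477, 0.2725, 0.18, -3.063185307179586) -> off [ -0.9  -3.6 143.1] twist 0.004 rows 3.4
```

play_rows --increments '[{"offset":[-1,-3,40],"twist":0,"grip":0.6},{"offset":[-1,-3,80],"twist":0,"grip":0.6},{"offset":[-1,-3,120],"twist":0,"grip":0.6},{"offset":[-1,-3,135],"twist":0,"grip":0.6},{"offset":[-1,-3,143],"twist":0,"grip":0.6}]'

```text
time: 10.13
tool_pos: [0.4757, 0.2708, 0.1749]
tool_rot: [-0.002, -0.039, 0.999, -0.001]
contact_force: [0.1, 0.1, -0.2]
gripper_width: 0.6
```

play_rows --increments '[{"offset":[0,0,0],"twist":0,"grip":0},{"offset":[0,0,0],"twist":0,"grip":0},{"offset":[0,0,0],"twist":0,"grip":0},{"offset":[0,0,0],"twist":0,"grip":0},{"offset":[0,0,0],"twist":0,"grip":0}]'

```text
time: 10.55
tool_pos: [0.4782, 0.2731, 0.1804]
tool_rot: [0.002, -0.041, 0.999, 0.0]
contact_force: [-0.1, -1.8, 6.3]
gripper_width: 0.084
```

play_rows --increments '[{"offset":[0,0,-20],"twist":0,"grip":0},{"offset":[0,0,-60],"twist":0,"grip":0},{"offset":[0,0,-100],"twist":0,"grip":0},{"offset":[0,0,-140],"twist":0,"grip":0},{"offset":[0,0,-140],"twist":0,"grip":0}]'

```text
time: 10.97
tool_pos: [0.4793, 0.2739, 0.3284]
tool_rot: [0.008, -0.041, 0.999, 0.003]
contact_force: [1.4, 1.0, 0.2]
gripper_width: 0.087
```

play_rows --increments '[{"offset":[15,-193,0],"twist":0,"grip":0},{"offset":[15,-193,0],"twist":0,"grip":0},{"offset":[15,-193,0],"twist":0,"grip":0},{"offset":[15,-193,0],"twist":0,"grip":0},{"offset":[15,-193,0],"twist":0,"grip":0}]'

```text
time: 11.38
tool_pos: [0.477, 0.0766, 0.3177]
tool_rot: [0.0, -0.04, 0.999, -0.001]
contact_force: [-0.1, -0.7, -1.7]
gripper_width: 0.084
```

play_rows --increments '[{"offset":[15,-193,0],"twist":0,"grip":0},{"offset":[15,-193,0],"twist":0,"grip":0},{"offset":[15,-193,0],"twist":0,"grip":0},{"offset":[15,-193,0],"twist":0,"grip":0},{"offset":[15,-193,0],"twist":0,"grip":0}]'

```text
time: 11.8
tool_pos: [0.4777, -0.1173, 0.318]
tool_rot: [0.0, -0.04, 0.999, -0.001]
contact_force: [1.3, 0.6, -1.8]
gripper_width: 0.086
```

play_rows --increments '[{"offset":[15,-193,0],"twist":0,"grip":0},{"offset":[15,-193,0],"twist":0,"grip":0},{"offset":[15,-193,0],"twist":0,"grip":0},{"offset":[15,-193,0],"twist":0,"grip":0},{"offset":[15,-193,0],"twist":0,"grip":0}]'

```text
time: 12.22
tool_pos: [0.4784, -0.3112, 0.3179]
tool_rot: [0.0, -0.04, 0.999, -0.001]
contact_force: [0.2, 0.3, -1.4]
gripper_width: 0.083
```

Run:
```python
from h import *
im=manip.grab_frame("scene");cv2.imwrite("pics/s7.png",im)
th=3.22-2*np.pi
for q in("hanger_stub_mid","hanger_splayed_mid","hanger_sound_mid","hanger_sound_crown"):look(q,"scene",3)
plan([(.475,-.306,.192,th)])
```

```text
hanger_stub_mid scene 0.75 [0.284 0.224 0.018]
hanger_stub_mid scene 0.7 [ 0.469 -0.396  0.023]
hanger_splayed_mid scene 0.58 [ 0.48  -0.312  0.161]
hanger_sound_mid scene 0.85 [ 0.228 -0.277  0.021]
hanger_sound_mid scene 0.4 [0.485 0.183 0.022]
hanger_sound_mid scene 0.38 [ 0.418 -0.403  0.002]
hanger_sound_crown scene 0.62 [ 0.221 -0.228  0.014]
t 12.47 p [ 0.479 -0.307  0.317] th -3.061 F [ 0.098 -0.024 -1.522] g 0.085 j [-0.702 -0.01   1.826  0.001  1.326 -2.354]
(0.475, -0.306, 0.192, -3.063185307179586) -> off [  3.7   1.7 125.3] twist 0.003 rows 3.0
```

play_rows --increments '[{"offset":[3,2,40],"twist":0,"grip":0},{"offset":[3,2,80],"twist":0,"grip":0},{"offset":[3,2,110],"twist":0,"grip":0},{"offset":[3,2,125],"twist":0,"grip":0},{"offset":[3,2,125],"twist":0,"grip":0}]'

```text
time: 12.88
tool_pos: [0.4741, -0.3029, 0.1876]
tool_rot: [-0.004, -0.042, 0.999, 0.003]
contact_force: [-1.3, 1.0, -2.3]
gripper_width: 0.084
```

play_rows --increments '[{"offset":[0,0,0],"twist":0,"grip":0.3},{"offset":[0,0,0],"twist":0,"grip":0.3},{"offset":[0,0,0],"twist":0,"grip":0.3},{"offset":[0,0,-30],"twist":0,"grip":0.3},{"offset":[0,0,-70],"twist":0,"grip":0.3}]'

```text
time: 13.3
tool_pos: [0.4749, -0.3052, 0.2614]
tool_rot: [-0.002, -0.041, 0.999, 0.002]
contact_force: [0.9, -0.9, 0.2]
gripper_width: 0.302
```

play_rows --increments '[{"offset":[0,0,-40],"twist":0,"grip":0.5},{"offset":[0,0,-58],"twist":0,"grip":0.75},{"offset":[-18,100,-58],"twist":0,"grip":0.75},{"offset":[-18,100,-58],"twist":0,"grip":0.75},{"offset":[-18,100,-58],"twist":0,"grip":0.75}]'

```text
time: 13.72
tool_pos: [0.4861, -0.2024, 0.324]
tool_rot: [0.002, -0.041, 0.999, -0.001]
contact_force: [0.6, 0.4, -0.3]
gripper_width: 0.749
```

play_rows --increments '[{"offset":[-35,200,0],"twist":0,"grip":0.75},{"offset":[-35,200,0],"twist":0,"grip":0.75},{"offset":[-35,200,0],"twist":0,"grip":0.75},{"offset":[-35,200,0],"twist":0,"grip":0.75},{"offset":[-35,200,0],"twist":0,"grip":0.75}]'

```text
time: 14.13
tool_pos: [0.5044, -0.0006, 0.3235]
tool_rot: [0.003, -0.041, 0.999, -0.0]
contact_force: [0.7, -0.2, 0.4]
gripper_width: 0.748
```

play_rows --increments '[{"offset":[-35,200,0],"twist":0,"grip":0.75},{"offset":[-35,200,0],"twist":0,"grip":0.75},{"offset":[-35,200,0],"twist":0,"grip":0.75},{"offset":[-35,200,0],"twist":0,"grip":0.75},{"offset":[-35,200,0],"twist":0,"grip":0.75}]'

```text
time: 14.55
tool_pos: [0.523, 0.2021, 0.3236]
tool_rot: [0.002, -0.041, 0.999, 0.001]
contact_force: [1.0, -0.5, -0.7]
gripper_width: 0.753
```

Run:
```python
from h import *
th=3.22-2*np.pi
for c in ("top","scene"):
    im=manip.grab_frame(c);cv2.imwrite(f"pics/{c}8.png",im)
    for q in("hanger_stub_mid","hanger_splayed_mid","hanger_sound_mid","hanger_sound_crown","rail_stop"):look(q,c,3)
plan([(.5235,.200,.178,th)])
```

```text
hanger_stub_mid top 0.74 [ 0.473 -0.394  0.03 ]
hanger_stub_mid top 0.55 [ 0.467 -0.339 -0.001]
hanger_sound_mid top 0.59 [ 0.223 -0.275  0.017]
hanger_sound_mid top 0.51 [0.485 0.176 0.025]
hanger_sound_crown top 0.61 [ 0.217 -0.226  0.022]
rail_stop top 0.73 [ 0.666 -0.063  0.24 ]
hanger_stub_mid scene 0.79 [ 0.47  -0.395  0.024]
hanger_stub_mid scene 0.78 [0.282 0.227 0.016]
hanger_splayed_mid scene 0.27 [ 0.474 -0.527  0.001]
hanger_sound_mid scene 0.9 [ 0.227 -0.277  0.024]
hanger_sound_mid scene 0.62 [0.483 0.181 0.026]
hanger_sound_mid scene 0.5 [ 0.474 -0.302  0.021]
hanger_sound_crown scene 0.72 [ 0.221 -0.226  0.014]
hanger_sound_crown scene 0.66 [0.484 0.184 0.025]
hanger_sound_crown scene 0.59 [0.538 0.205 0.021]
rail_stop scene 0.96 [ 0.669 -0.075  0.238]
t 15.15 p [0.523 0.198 0.321] th -3.062 F [-0.725 -0.134 -0.804] g 0.753 j [ 0.23  -0.036  1.846  0.     1.332 -1.421]
(0.5235, 0.2, 0.178, -3.063185307179586) -> off [ -0.5   1.5 142.8] twist 0.001 rows 3.4
```

play_rows --increments '[{"offset":[0,1,40],"twist":0,"grip":0.75},{"offset":[0,1,80],"twist":0,"grip":0.75},{"offset":[0,1,115],"twist":0,"grip":0.75},{"offset":[0,1,135],"twist":0,"grip":0.75},{"offset":[0,1,143],"twist":0,"grip":0.75}]'

```text
time: 15.57
tool_pos: [0.5209, 0.1993, 0.1732]
tool_rot: [-0.004, -0.04, 0.999, -0.001]
contact_force: [-0.3, 0.1, -0.6]
gripper_width: 0.75
```

play_rows --increments '[{"offset":[0,0,0],"twist":0,"grip":0.2},{"offset":[0,0,0],"twist":0,"grip":0.2},{"offset":[0,0,0],"twist":0,"grip":0.2},{"offset":[0,0,0],"twist":0,"grip":0.2},{"offset":[0,0,0],"twist":0,"grip":0.2}]'

```text
time: 15.98
tool_pos: [0.5237, 0.2005, 0.1795]
tool_rot: [0.002, -0.041, 0.999, 0.0]
contact_force: [1.4, -0.1, 0.0]
gripper_width: 0.419
```

play_rows --increments '[{"offset":[0,0,-10],"twist":0,"grip":0.2},{"offset":[0,0,-30],"twist":0,"grip":0.2},{"offset":[0,0,-60],"twist":0,"grip":0.2},{"offset":[0,0,-90],"twist":0,"grip":0.2},{"offset":[0,0,-90],"twist":0,"grip":0.2}]'

```text
time: 16.4
tool_pos: [0.5254, 0.201, 0.2763]
tool_rot: [0.007, -0.041, 0.999, 0.001]
contact_force: [1.2, -0.1, -0.0]
gripper_width: 0.417
```

Run:
```python
from h import *
im=manip.grab_frame("scene");cv2.imwrite("pics/s9.png",cv2.resize(im[130:260,220:380],(800,650),interpolation=cv2.INTER_CUBIC)[:600])
for q in("hanger_sound_mid","hanger_sound_crown","hanger_sound"):look(q,"scene",3)
plan([])
```

```text
hanger_sound_mid scene 0.7 [ 0.225 -0.277  0.022]
hanger_sound_mid scene 0.69 [ 0.419 -0.311  0.002]
hanger_sound_mid scene 0.57 [0.488 0.182 0.12 ]
hanger_sound_crown scene 0.85 [0.542 0.205 0.119]
hanger_sound_crown scene 0.76 [ 0.222 -0.227  0.014]
hanger_sound scene 0.94 [0.432 0.168 0.102]
hanger_sound scene 0.88 [ 0.218 -0.335 -0.007]
t 16.6 p [0.522 0.2   0.267] th -3.06 F [-0.041 -0.451 -1.69 ] g 0.422 j [ 0.233  0.024  1.882  0.     1.237 -1.419]
```

View pics/s9.png

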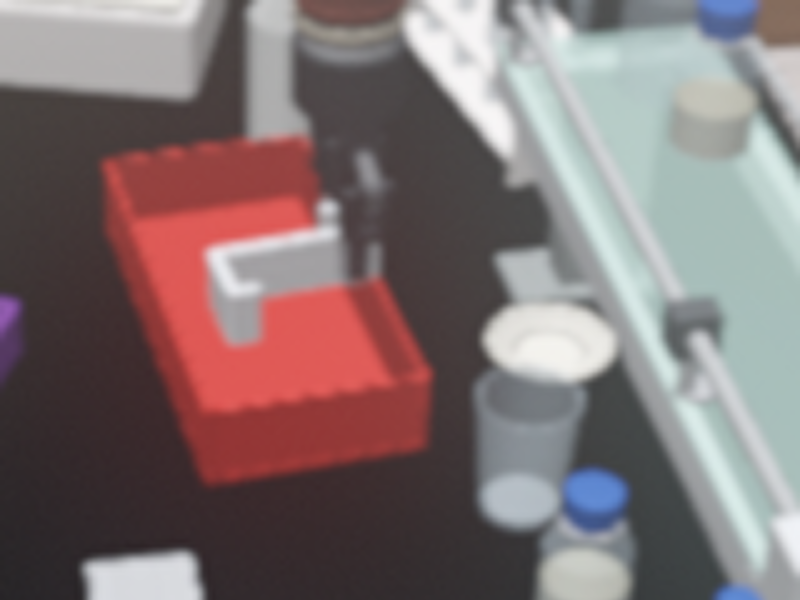

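The hanger is held rigidly level at (280,270), so gravity won't pivot it. I'll use the fixed near wall instead: press the foot's end face against the inner edge of the wall rim and swing the grip up in an arc about that edge. First I lower it and find the contact.

play_rows --increments '[{"offset":[0,0,20],"twist":0,"grip":0.2},{"offset":[0,0,38],"twist":0,"grip":0.2},{"offset":[4,0,38],"twist":0,"grip":0.2},{"offset":[7,0,38],"twist":0,"grip":0.2},{"offset":[9,0,38],"twist":0,"grip":0.2}]'

```text
time: 17.02
tool_pos: [0.5133, 0.1995, 0.2292]
tool_rot: [-0.001, -0.041, 0.999, -0.0]
contact_force: [0.8, 0.3, -1.7]
gripper_width: 0.424
```

play_rows --increments '[{"offset":[1,0,0],"twist":0,"grip":0.2},{"offset":[2,0,0],"twist":0,"grip":0.2},{"offset":[2,0,0],"twist":0,"grip":0.2}]'

```text
time: 17.27
tool_pos: [0.5124, 0.1995, 0.2309]
tool_rot: [0.001, -0.041, 0.999, 0.0]
contact_force: [1.9, 0.4, -2.2]
gripper_width: 0.427
```

play_rows --increments '[{"offset":[1,0,0],"twist":0,"grip":0.2},{"offset":[2,0,0],"twist":0,"grip":0.2},{"offset":[2,0,0],"twist":0,"grip":0.2}]'

```text
time: 17.52
tool_pos: [0.5114, 0.1995, 0.2316]
tool_rot: [0.004, -0.041, 0.999, 0.001]
contact_force: [5.9, 2.3, -2.3]
gripper_width: 0.421
```

Contact found (about 6 N at x≈0.512). Now the arc to about 20° with a small preload.

play_rows --increments '[{"offset":[3,0,-4],"twist":0,"grip":0.2},{"offset":[5,0,-10],"twist":0,"grip":0.2},{"offset":[7,0,-16],"twist":0,"grip":0.2},{"offset":[10,0,-24],"twist":0,"grip":0.2},{"offset":[14,0,-32],"twist":0,"grip":0.2}]'

```text
time: 17.93
tool_pos: [0.497, 0.198, 0.2636]
tool_rot: [0.002, -0.041, 0.999, 0.0]
contact_force: [-0.3, 0.2, -0.9]
gripper_width: 0.414
```

Run:
```python
from h import *
im=manip.grab_frame("scene");cv2.imwrite("pics/s10.png",cv2.resize(im[150:260,230:360],(780,660),interpolation=cv2.INTER_CUBIC)[:600])
for q in("hanger_sound_mid","hanger_sound_crown","hanger_sound"):look(q,"scene",3)
plan([])
```

```text
hanger_sound_mid scene 0.91 [0.462 0.182 0.098]
hanger_sound_mid scene 0.66 [ 0.228 -0.275  0.02 ]
hanger_sound_crown scene 0.87 [0.513 0.202 0.108]
hanger_sound_crown scene 0.68 [ 0.22  -0.228  0.016]
hanger_sound_crown scene 0.32 [ 0.636 -0.051 -0.003]
hanger_sound scene 0.93 [ 0.219 -0.339 -0.003]
hanger_sound scene 0.88 [0.41  0.173 0.068]
t 18.13 p [0.496 0.198 0.261] th -3.06 F [ 0.141  0.842 -1.132] g 0.414 j [ 0.241 -0.03   1.946  0.     1.226 -1.411]
```

The tilt is about 11° (mid at z .098, crown at z .108), and then the foot slipped up over the rim. Next I lower it inside so the foot's upper corner bears on the wall face, where pushing and rising both turn it the right way.

play_rows --increments '[{"offset":[-25,0,0],"twist":0,"grip":0.2},{"offset":[-25,0,30],"twist":0,"grip":0.2},{"offset":[-25,0,55],"twist":0,"grip":0.2},{"offset":[-25,0,62],"twist":0,"grip":0.2},{"offset":[-20,0,62],"twist":0,"grip":0.2}]'

```text
time: 18.55
tool_pos: [0.516, 0.1995, 0.1981]
tool_rot: [-0.001, -0.041, 0.999, -0.0]
contact_force: [0.1, 0.6, -2.1]
gripper_width: 0.414
```

play_rows --increments '[{"offset":[3,0,0],"twist":0,"grip":0.2},{"offset":[4,0,0],"twist":0,"grip":0.2},{"offset":[4,0,0],"twist":0,"grip":0.2}]'

```text
time: 18.8
tool_pos: [0.5125, 0.1996, 0.2009]
tool_rot: [0.003, -0.041, 0.999, 0.0]
contact_force: [5.9, 0.6, -5.4]
gripper_width: 0.419
```

play_rows --increments '[{"offset":[1,0,-4],"twist":0,"grip":0.2},{"offset":[3,0,-8],"twist":0,"grip":0.2},{"offset":[4,0,-13],"twist":0,"grip":0.2}]'

```text
time: 19.05
tool_pos: [0.5098, 0.1995, 0.215]
tool_rot: [0.006, -0.041, 0.999, 0.001]
contact_force: [10.7, 1.9, -7.8]
gripper_width: 0.411
```

Run:
```python
from h import *
im=manip.grab_frame("scene");cv2.imwrite("pics/s11.png",im)
for q in("hanger_sound_mid","hanger_sound_crown","hanger_sound"):look(q,"scene",3)
plan([])
```

```text
hanger_sound_mid scene 0.89 [ 0.229 -0.275  0.021]
hanger_sound_mid scene 0.53 [0.477 0.183 0.047]
hanger_sound_crown scene 0.8 [ 0.222 -0.23   0.013]
hanger_sound_crown scene 0.73 [0.527 0.202 0.058]
hanger_sound scene 0.85 [ 0.218 -0.337 -0.006]
hanger_sound scene 0.69 [0.427 0.176 0.015]
t 19.25 p [0.51  0.2   0.216] th -3.059 F [8.302 1.356 0.331] g 0.412 j [ 0.237  0.063  1.937 -0.     1.13  -1.416]
```

play_rows --increments '[{"offset":[3,0,-5],"twist":0,"grip":0.2},{"offset":[5,0,-10],"twist":0,"grip":0.2},{"offset":[7,0,-15],"twist":0,"grip":0.2}]'

```text
time: 19.5
tool_pos: [0.5041, 0.1992, 0.2319]
tool_rot: [0.009, -0.041, 0.999, 0.001]
contact_force: [14.0, 3.1, -2.8]
gripper_width: 0.412
```

play_rows --increments '[{"offset":[3,0,-5],"twist":0,"grip":0.2},{"offset":[5,0,-10],"twist":0,"grip":0.2},{"offset":[7,0,-14],"twist":0,"grip":0.2}]'

```text
time: 19.75
tool_pos: [0.4969, 0.1986, 0.2464]
tool_rot: [0.008, -0.041, 0.999, 0.001]
contact_force: [12.7, 2.9, -2.7]
gripper_width: 0.414
```

Run:
```python
from h import *
im=manip.grab_frame("scene");cv2.imwrite("pics/s12.png",cv2.resize(im[130:260,220:380],(800,650),interpolation=cv2.INTER_CUBIC)[:600])
for q in("hanger_sound_mid","hanger_sound_crown","hanger_sound"):look(q,"scene",3)
plan([])
```

```text
hanger_sound_mid scene 0.84 [0.474 0.187 0.071]
hanger_sound_mid scene 0.78 [ 0.228 -0.276  0.021]
hanger_sound_mid scene 0.53 [ 0.64  -0.051 -0.004]
hanger_sound_crown scene 0.72 [0.517 0.202 0.094]
hanger_sound_crown scene 0.72 [ 0.22  -0.224  0.015]
hanger_sound scene 0.88 [0.441 0.172 0.018]
hanger_sound scene 0.71 [ 0.218 -0.338 -0.007]
t 19.95 p [0.497 0.199 0.246] th -3.059 F [11.41   2.804  0.526] g 0.414 j [ 0.241 -0.011  1.955 -0.001  1.181 -1.412]
```

View pics/s12.png

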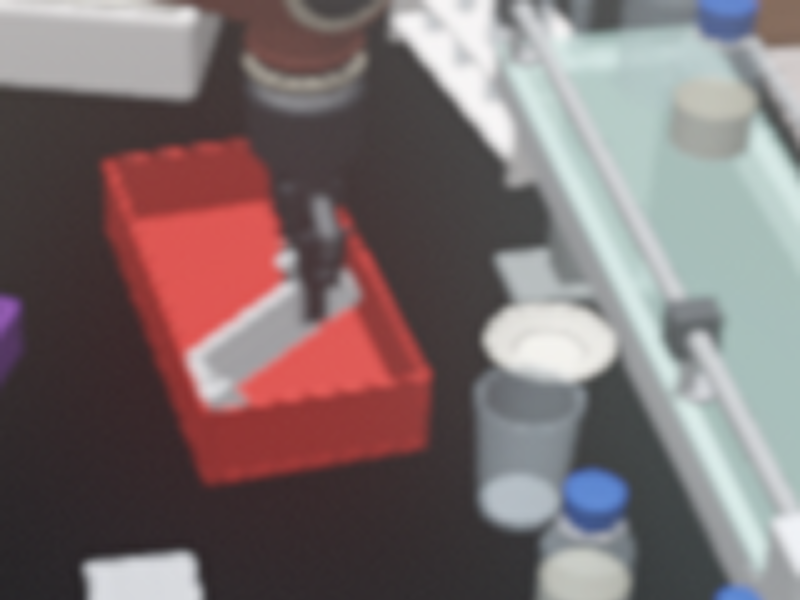

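The tilt is now about 28° and the foot is against the wall at (200,370), but near the rim. I'll back off, go 10 mm lower and press again.

play_rows --increments '[{"offset":[-8,0,0],"twist":0,"grip":0.2},{"offset":[-8,0,6],"twist":0,"grip":0.2},{"offset":[-8,0,11],"twist":0,"grip":0.2},{"offset":[-2,0,11],"twist":0,"grip":0.2},{"offset":[1,0,11],"twist":0,"grip":0.2}]'

```text
time: 20.37
tool_pos: [0.4957, 0.1983, 0.233]
tool_rot: [0.008, -0.041, 0.999, 0.001]
contact_force: [16.0, 4.3, -0.1]
gripper_width: 0.415
```

play_rows --increments '[{"offset":[2,0,-5],"twist":0,"grip":0.2},{"offset":[4,0,-10],"twist":0,"grip":0.2},{"offset":[7,0,-15],"twist":0,"grip":0.2},{"offset":[10,0,-20],"twist":0,"grip":0.2}]'

```text
time: 20.7
tool_pos: [0.4838, 0.197, 0.2511]
tool_rot: [0.003, -0.041, 0.999, 0.0]
contact_force: [7.1, -0.6, -4.2]
gripper_width: 0.416
```

play_rows --increments '[{"offset":[3,0,-4],"twist":0,"grip":0.2},{"offset":[7,0,-7],"twist":0,"grip":0.2},{"offset":[11,0,-10],"twist":0,"grip":0.2}]'

```text
time: 20.95
tool_pos: [0.4728, 0.1961, 0.2611]
tool_rot: [0.003, -0.041, 0.999, 0.0]
contact_force: [10.5, 0.6, -2.1]
gripper_width: 0.413
```

Run:
```python
from h import *
im=manip.grab_frame("scene");cv2.imwrite("pics/s13.png",im)
for q in("hanger_sound_mid","hanger_sound_crown","hanger_sound"):look(q,"scene",3)
plan([])
```

```text
hanger_sound_mid scene 0.78 [ 0.224 -0.277  0.023]
hanger_sound_mid scene 0.58 [0.463 0.182 0.079]
hanger_sound_crown scene 0.81 [0.492 0.202 0.116]
hanger_sound_crown scene 0.71 [ 0.222 -0.23   0.016]
hanger_sound scene 0.73 [ 0.216 -0.338 -0.003]
hanger_sound scene 0.59 [0.452 0.175 0.018]
t 21.15 p [0.473 0.196 0.261] th -3.059 F [ 5.715  0.242 -0.899] g 0.41 j [ 0.248 -0.085  1.999 -0.001  1.222 -1.405]
```

52° now. Continuing.

play_rows --increments '[{"offset":[4,0,-3],"twist":0,"grip":0.2},{"offset":[8,0,-6],"twist":0,"grip":0.2},{"offset":[12,0,-9],"twist":0,"grip":0.2},{"offset":[16,0,-11],"twist":0,"grip":0.2}]'

```text
time: 21.48
tool_pos: [0.4564, 0.1947, 0.2716]
tool_rot: [0.003, -0.041, 0.999, -0.0]
contact_force: [8.3, -0.1, -4.2]
gripper_width: 0.411
```

play_rows --increments '[{"offset":[4,0,-2],"twist":0,"grip":0.2},{"offset":[8,0,-4],"twist":0,"grip":0.2},{"offset":[12,0,-5],"twist":0,"grip":0.2},{"offset":[15,0,-6],"twist":0,"grip":0.2}]'

```text
time: 21.82
tool_pos: [0.4414, 0.1934, 0.2775]
tool_rot: [0.002, -0.041, 0.999, -0.0]
contact_force: [6.6, -0.8, -4.3]
gripper_width: 0.417
```

Run:
```python
from h import *
im=manip.grab_frame("scene");cv2.imwrite("pics/s14.png",cv2.resize(im[130:260,220:380],(800,650),interpolation=cv2.INTER_CUBIC)[:600])
for q in("hanger_sound_mid","hanger_sound_crown","hanger_sound"):look(q,"scene",3)
plan([])
```

```text
hanger_sound_mid scene 0.93 [ 0.228 -0.275  0.023]
hanger_sound_mid scene 0.88 [0.446 0.182 0.09 ]
hanger_sound_crown scene 0.87 [ 0.222 -0.229  0.016]
hanger_sound_crown scene 0.73 [0.458 0.198 0.138]
hanger_sound_crown scene 0.7 [ 0.474 -0.302  0.021]
hanger_sound scene 0.67 [ 0.219 -0.336 -0.004]
hanger_sound scene 0.66 [0.458 0.176 0.033]
t 22.02 p [0.441 0.193 0.277] th -3.059 F [ 6.164 -0.876 -2.216] g 0.418 j [ 0.259 -0.183  2.057 -0.002  1.263 -1.394]
```

play_rows --increments '[{"offset":[5,0,-1],"twist":0,"grip":0.2},{"offset":[10,0,-3],"twist":0,"grip":0.2},{"offset":[15,0,-4],"twist":0,"grip":0.2},{"offset":[20,0,-4],"twist":0,"grip":0.2}]'

```text
time: 22.35
tool_pos: [0.4215, 0.1917, 0.2815]
tool_rot: [0.003, -0.041, 0.999, -0.0]
contact_force: [5.9, -1.1, -2.6]
gripper_width: 0.415
```

Run:
```python
from h import *
im=manip.grab_frame("scene");cv2.imwrite("pics/s14.png",cv2.resize(im[130:260,220:380],(800,650),interpolation=cv2.INTER_CUBIC)[:600])
for q in("hanger_sound_mid","hanger_sound_crown","hanger_sound"):look(q,"scene",3)
plan([])
```

```text
hanger_sound_mid scene 0.79 [0.434 0.18  0.094]
hanger_sound_mid scene 0.59 [ 0.226 -0.274  0.023]
hanger_sound_crown scene 0.72 [0.439 0.195 0.143]
hanger_sound_crown scene 0.56 [ 0.223 -0.227  0.018]
hanger_sound scene 0.79 [ 0.22  -0.336 -0.003]
hanger_sound scene 0.65 [0.458 0.176 0.039]
t 22.55 p [0.421 0.192 0.281] th -3.059 F [ 6.392 -1.436 -2.795] g 0.415 j [ 0.266 -0.239  2.098 -0.002  1.28  -1.386]
```

View pics/s14.png

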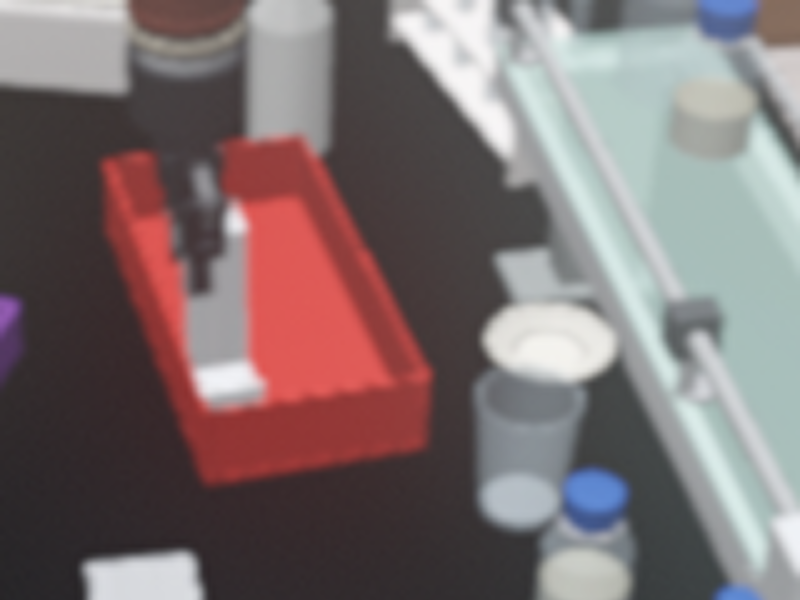

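It stands about 84° upright, foot at (230,385), but gripped about 15 mm off-centre. I'll press the foot flat on the basket floor to square it, then regrip it centred.

play_rows --increments '[{"offset":[-4,0,0],"twist":0,"grip":0.2},{"offset":[-6,0,8],"twist":0,"grip":0.2},{"offset":[-6,0,16],"twist":0,"grip":0.2},{"offset":[-6,0,24],"twist":0,"grip":0.2},{"offset":[-6,0,27],"twist":0,"grip":0.2}]'

```text
time: 22.97
tool_pos: [0.426, 0.1922, 0.2517]
tool_rot: [-0.003, -0.041, 0.999, -0.0]
contact_force: [-0.3, 0.2, -1.6]
gripper_width: 0.414
```

play_rows --increments '[{"offset":[0,0,2],"twist":0,"grip":0.2},{"offset":[0,0,4],"twist":0,"grip":0.2},{"offset":[0,0,4],"twist":0,"grip":0.2}]'

```text
time: 23.22
tool_pos: [0.4271, 0.1925, 0.2502]
tool_rot: [-0.0, -0.041, 0.999, -0.0]
contact_force: [-0.3, 1.1, -1.0]
gripper_width: 0.414
```

play_rows --increments '[{"offset":[0,0,1],"twist":0,"grip":0.2},{"offset":[0,0,3],"twist":0,"grip":0.2},{"offset":[0,0,3],"twist":0,"grip":0.2}]'

```text
time: 23.47
tool_pos: [0.4273, 0.1925, 0.2478]
tool_rot: [0.0, -0.041, 0.999, 0.0]
contact_force: [-0.0, -0.1, -1.5]
gripper_width: 0.417
```

Run:
```python
from h import *
im=manip.grab_frame("scene");cv2.imwrite("pics/s15.png",im)
for q in("hanger_sound_mid","hanger_sound_crown","hanger_sound"):look(q,"scene",3)
plan([])
```

```text
hanger_sound_mid scene 0.8 [0.438 0.185 0.064]
hanger_sound_mid scene 0.65 [ 0.229 -0.275  0.021]
hanger_sound_crown scene 0.95 [ 0.221 -0.225  0.014]
hanger_sound_crown scene 0.74 [ 0.482  0.275 -0.007]
hanger_sound_crown scene 0.55 [0.443 0.196 0.111]
hanger_sound scene 0.89 [ 0.215 -0.336 -0.005]
hanger_sound scene 0.59 [0.461 0.174 0.005]
hanger_sound scene 0.43 [ 0.474 -0.394  0.025]
t 23.67 p [0.427 0.193 0.248] th -3.06 F [ 0.856  0.057 -1.584] g 0.415 j [ 0.264 -0.176  2.106 -0.     1.212 -1.388]
```

play_rows --increments '[{"offset":[0,0,2],"twist":0,"grip":0.2},{"offset":[0,0,3],"twist":0,"grip":0.2},{"offset":[0,0,3],"twist":0,"grip":0.2}]'

```text
time: 23.92
tool_pos: [0.4279, 0.1929, 0.2476]
tool_rot: [-0.0, -0.041, 0.999, -0.0]
contact_force: [-7.1, -0.5, 14.7]
gripper_width: 0.418
```

play_rows --increments '[{"offset":[0,0,2],"twist":0,"grip":0.2},{"offset":[0,0,3],"twist":0,"grip":0.2},{"offset":[0,0,3],"twist":0,"grip":0.2}]'

```text
time: 24.17
tool_pos: [0.4287, 0.1933, 0.2476]
tool_rot: [0.0, -0.041, 0.999, 0.0]
contact_force: [-14.4, -2.1, 29.4]
gripper_width: 0.416
```

Run:
```python
from h import *
im=manip.grab_frame("scene");cv2.imwrite("pics/s15.png",im)
for q in("hanger_sound_mid","hanger_sound_crown","hanger_sound"):look(q,"scene",3)
plan([])
```

```text
hanger_sound_mid scene 0.77 [0.441 0.183 0.064]
hanger_sound_mid scene 0.62 [ 0.225 -0.275  0.021]
hanger_sound_mid scene 0.15 [ 0.623  0.064 -0.001]
hanger_sound_crown scene 0.82 [ 0.222 -0.227  0.013]
hanger_sound_crown scene 0.64 [0.443 0.199 0.11 ]
hanger_sound_crown scene 0.21 [ 0.419 -0.308  0.003]
hanger_sound scene 0.97 [ 0.221 -0.338 -0.004]
hanger_sound scene 0.59 [0.459 0.178 0.004]
t 24.37 p [0.429 0.193 0.248] th -3.06 F [-14.379  -0.654  29.919] g 0.412 j [ 0.265 -0.172  2.103 -0.     1.21  -1.387]
```

Seated (30 N, crown directly above mid). I'll relax the press, then open.

play_rows --increments '[{"offset":[0,0,-3],"twist":0,"grip":0.2},{"offset":[0,0,-5],"twist":0,"grip":0.2},{"offset":[0,0,-5],"twist":0,"grip":0.2}]'

```text
time: 24.62
tool_pos: [0.4275, 0.1926, 0.2475]
tool_rot: [0.001, -0.041, 0.999, 0.0]
contact_force: [-1.4, 0.7, 5.6]
gripper_width: 0.413
```

play_rows --increments '[{"offset":[0,0,0],"twist":0,"grip":0.5},{"offset":[0,0,0],"twist":0,"grip":0.6},{"offset":[0,0,0],"twist":0,"grip":0.65},{"offset":[0,0,0],"twist":0,"grip":0.65}]'

```text
time: 24.95
tool_pos: [0.4271, 0.1924, 0.2462]
tool_rot: [-0.0, -0.041, 0.999, -0.0]
contact_force: [-0.0, 0.1, -0.5]
gripper_width: 0.651
```

Run:
```python
from h import *
im=manip.grab_frame("scene");cv2.imwrite("pics/s16.png",im)
for q in("hanger_sound_mid","hanger_sound_crown","hanger_sound"):look(q,"scene",3)
im=manip.grab_frame("top");cv2.imwrite("pics/t16.png",im)
for q in("hanger_sound_mid","hanger_sound_crown","hanger_sound"):look(q,"top",3)
plan([])
```

```text
hanger_sound_mid scene 0.76 [0.441 0.188 0.061]
hanger_sound_mid scene 0.74 [ 0.227 -0.277  0.021]
hanger_sound_crown scene 0.74 [ 0.221 -0.226  0.016]
hanger_sound_crown scene 0.61 [ 0.639 -0.051 -0.001]
hanger_sound_crown scene 0.46 [0.443 0.207 0.108]
hanger_sound scene 0.78 [0.462 0.179 0.006]
hanger_sound scene 0.61 [ 0.217 -0.338 -0.005]
hanger_sound scene 0.43 [ 0.664 -0.073  0.236]
hanger_sound_mid top 0.6 [0.441 0.184 0.062]
hanger_sound_mid top 0.47 [ 0.222 -0.274  0.02 ]
hanger_sound_crown top 0.49 [ 0.219 -0.222  0.022]
hanger_sound_crown top 0.49 [0.544 0.519 0.001]
hanger_sound top 0.48 [0.462 0.181 0.002]
t 25.35 p [0.427 0.192 0.247] th -3.06 F [-0.2   -0.254 -0.138] g 0.652 j [ 0.264 -0.174  2.107 -0.     1.209 -1.388]
```

It stands freely upright (mid (.441,.185,.062), crown z .108). I'll centre and regrip it, and take a crop of the rail.

play_rows --increments '[{"offset":[-5,3,-4],"twist":0,"grip":0.65},{"offset":[-10,6,-8],"twist":0,"grip":0.65},{"offset":[-15,7,-8],"twist":0,"grip":0.65},{"offset":[-15,7,-8],"twist":0,"grip":0.65}]'

```text
time: 25.68
tool_pos: [0.4429, 0.2012, 0.2557]
tool_rot: [0.001, -0.041, 0.999, 0.0]
contact_force: [-0.6, 0.7, -0.8]
gripper_width: 0.648
```

play_rows --increments '[{"offset":[0,0,0],"twist":0,"grip":0.2},{"offset":[0,0,0],"twist":0,"grip":0.2},{"offset":[0,0,0],"twist":0,"grip":0.2},{"offset":[0,0,0],"twist":0,"grip":0.2},{"offset":[0,0,0],"twist":0,"grip":0.2}]'

```text
time: 26.1
tool_pos: [0.4419, 0.2005, 0.2553]
tool_rot: [0.0, -0.041, 0.999, -0.001]
contact_force: [0.4, -1.4, 5.8]
gripper_width: 0.413
```

play_rows --increments '[{"offset":[0,0,-20],"twist":0,"grip":0.2},{"offset":[-10,0,-60],"twist":0,"grip":0.2},{"offset":[-20,0,-100],"twist":0,"grip":0.2},{"offset":[-30,0,-130],"twist":0,"grip":0.2},{"offset":[-30,0,-130],"twist":0,"grip":0.2}]'

```text
time: 26.52
tool_pos: [0.4739, 0.2036, 0.3925]
tool_rot: [0.007, -0.04, 0.999, 0.002]
contact_force: [0.6, 0.3, -0.4]
gripper_width: 0.419
```

Run:
```python
from h import *
im=manip.grab_frame("scene");cv2.imwrite("pics/s17.png",im)
for q in("hanger_sound_mid","hanger_sound_crown","hanger_sound","rail_stop"):look(q,"scene",3)
im=manip.grab_frame("top")
for q in("hanger_sound_mid","hanger_sound_crown","rail_stop","shelf"):look(q,"top",3)
plan([])
P=np.array([[.666,y,.24] for y in(.3,.1,-.07,-.25)]);print(proj(P,"top"),proj(P,"scene"))
cv2.imwrite("pics/t17.png",cv2.resize(im[95:155,195:415],(1100,300),interpolation=cv2.INTER_CUBIC)[:,150:950])
```

```text
hanger_sound_mid scene 0.7 [ 0.227 -0.275  0.02 ]
hanger_sound_mid scene 0.68 [0.473 0.189 0.201]
hanger_sound_mid scene 0.38 [ 0.622  0.064 -0.   ]
hanger_sound_crown scene 0.81 [0.475 0.208 0.247]
hanger_sound_crown scene 0.66 [ 0.677  0.206 -0.001]
hanger_sound scene 0.97 [ 0.217 -0.337 -0.004]
hanger_sound scene 0.77 [0.497 0.184 0.141]
rail_stop scene 0.68 [ 0.473 -0.396  0.026]
rail_stop scene 0.61 [ 0.666 -0.071  0.238]
hanger_sound_mid top 0.71 [0.467 0.184 0.188]
hanger_sound_mid top 0.58 [ 0.664 -0.063  0.241]
hanger_sound_mid top 0.54 [ 0.222 -0.273  0.017]
hanger_sound_crown top 0.62 [ 0.628 -0.051 -0.002]
hanger_sound_crown top 0.47 [ 0.217 -0.225  0.019]
hanger_sound_crown top 0.42 [0.468 0.207 0.234]
rail_stop top 0.89 [ 0.665 -0.064  0.24 ]
rail_stop top 0.53 [0.464 0.206 0.237]
rail_stop top 0.43 [0.488 0.188 0.13 ]
shelf top 0.18 [ 0.468 -0.342 -0.002]
t 27.02 p [0.471 0.203 0.383] th -3.06 F [ 0.232  0.345 -1.743] g 0.415 j [ 0.262 -0.205  1.892  0.     1.456 -1.39 ]
[[205.51  139.337]
 [263.553 139.878]
 [313.07  140.339]
 [365.684 140.828]] [[324.829 128.666]
 [340.148 160.423]
 [355.94  193.159]
 [376.416 235.605]]
```

View pics/t17.png

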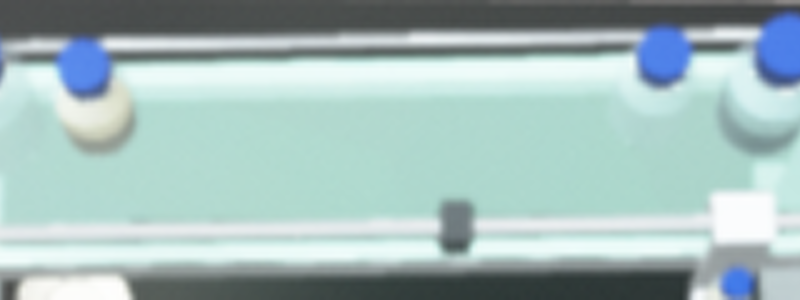

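The crop shows the middle block at (456,226), the rail from (0,234) to (640,222), and the hanger in use at (742,220). From these, the stop face is at y ≈ −0.069, the rail at x ≈ 0.6665 and the shelf yaw ≈ 0.027. The network's rail_stop agrees. Next I carry it over with a quarter turn.

Run:
```python
from h import *
plan([(.50,.08,.45,2.65),(.53,-.03,.45,2.1),(.56,-.03,.45,1.598),(.6655,-.03,.45,1.598)],(.471,.203,.383,3.223))
```

```text
(0.5, 0.08, 0.45, 2.65) -> off [ -18.9 -125.   -67. ] twist 0.573 rows 4.6
(0.53, -0.03, 0.45, 2.1) -> off [-78.4 -82.8  -0. ] twist 0.55 rows 4.4
(0.56, -0.03, 0.45, 1.598) -> off [-15.1  25.9  -0. ] twist 0.502 rows 4.0
(0.6655, -0.03, 0.45, 1.598) -> off [ -2.9 105.5  -0. ] twist -0.0 rows 2.5
```

play_rows --increments '[{"offset":[-4,-25,-25],"twist":0.11,"grip":0.2},{"offset":[-8,-50,-50],"twist":0.23,"grip":0.2},{"offset":[-12,-75,-67],"twist":0.34,"grip":0.2},{"offset":[-16,-100,-67],"twist":0.46,"grip":0.2},{"offset":[-19,-125,-67],"twist":0.573,"grip":0.2}]'

```text
time: 27.43
tool_pos: [0.5009, 0.079, 0.4536]
tool_rot: [0.002, 0.246, 0.969, 0.0]
contact_force: [-0.1, 0.3, -1.5]
gripper_width: 0.416
```

play_rows --increments '[{"offset":[-16,-17,0],"twist":0.11,"grip":0.2},{"offset":[-32,-34,0],"twist":0.22,"grip":0.2},{"offset":[-47,-50,0],"twist":0.33,"grip":0.2},{"offset":[-63,-66,0],"twist":0.44,"grip":0.2},{"offset":[-78,-83,0],"twist":0.55,"grip":0.2}]'

```text
time: 27.85
tool_pos: [0.5303, -0.031, 0.4513]
tool_rot: [-0.0, 0.5, 0.866, 0.0]
contact_force: [0.1, 0.2, -1.8]
gripper_width: 0.417
```

play_rows --increments '[{"offset":[-3,5,0],"twist":0.1,"grip":0.2},{"offset":[-6,10,0],"twist":0.2,"grip":0.2},{"offset":[-9,15,0],"twist":0.3,"grip":0.2},{"offset":[-12,21,0],"twist":0.4,"grip":0.2},{"offset":[-15,26,0],"twist":0.5,"grip":0.2}]'

```text
time: 28.27
tool_pos: [0.5605, -0.0298, 0.4512]
tool_rot: [-0.0, 0.699, 0.715, -0.0]
contact_force: [0.3, -0.4, -1.3]
gripper_width: 0.419
```

play_rows --increments '[{"offset":[-1,30,0],"twist":0,"grip":0.2},{"offset":[-2,60,0],"twist":0,"grip":0.2},{"offset":[-3,85,0],"twist":0,"grip":0.2},{"offset":[-3,105,0],"twist":0,"grip":0.2},{"offset":[-3,105,0],"twist":0,"grip":0.2}]'

```text
time: 28.68
tool_pos: [0.6676, -0.0298, 0.4501]
tool_rot: [-0.0, 0.697, 0.717, -0.0]
contact_force: [-1.0, -0.3, -1.6]
gripper_width: 0.416
```

Run:
```python
from h import *
manip.state()
im=manip.grab_frame("scene")
cv2.imwrite("pics/s18.png",cv2.resize(im[110:260,260:440],(720,600),interpolation=cv2.INTER_CUBIC))
for q in("hanger_sound_mid","hanger_sound_crown","hanger_sound","rail_stop"):look(q,"scene",3)
im=manip.grab_frame("top");cv2.imwrite("pics/t18.png",im)
for q in("hanger_sound_mid","hanger_sound_crown","hanger_sound","rail_stop"):look(q,"top",3)
plan([(.6655,-.03,.405,1.598)])
```

```text
hanger_sound_mid scene 0.8 [ 0.647 -0.024  0.256]
hanger_sound_mid scene 0.58 [ 0.227 -0.275  0.02 ]
hanger_sound_mid scene 0.46 [ 0.365 -0.043 -0.002]
hanger_sound_crown scene 0.96 [ 0.669 -0.026  0.303]
hanger_sound_crown scene 0.59 [ 0.222 -0.229  0.014]
hanger_sound scene 0.9 [ 0.217 -0.336 -0.005]
hanger_sound scene 0.75 [ 0.647 -0.048  0.198]
hanger_sound scene 0.65 [ 0.649 -0.028  0.257]
rail_stop scene 0.85 [ 0.669 -0.074  0.234]
hanger_sound_mid top 0.71 [ 0.226 -0.274  0.018]
hanger_sound_crown top 0.66 [ 0.216 -0.225  0.018]
hanger_sound top 0.66 [ 0.213 -0.331 -0.003]
rail_stop top 0.87 [ 0.664 -0.064  0.237]
rail_stop top 0.66 [ 0.468 -0.338 -0.001]
t 29.18 p [ 0.665 -0.03   0.452] th 1.6 F [ 0.195 -0.125 -1.88 ] g 0.414 j [-0.156  0.123  1.459  0.     1.558 -0.185]
(0.6655, -0.03, 0.405, 1.598) -> off [-0.3  0.7 47.1] twist 0.002 rows 1.1
```

View pics/s18.png

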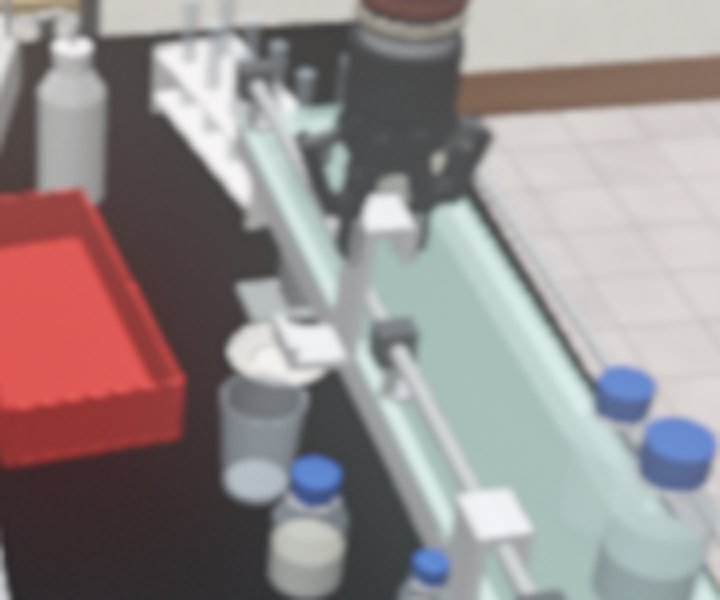

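The hook is squarely above the rail (crown at (395,215)), foot towards the robot, just left of the block at (395,340). I'll lower it with force checks.

play_rows --increments '[{"offset":[0,0,12],"twist":0,"grip":0.2},{"offset":[0,0,24],"twist":0,"grip":0.2},{"offset":[0,0,36],"twist":0,"grip":0.2},{"offset":[0,0,47],"twist":0,"grip":0.2},{"offset":[0,0,47],"twist":0,"grip":0.2}]'

```text
time: 29.6
tool_pos: [0.6644, -0.0296, 0.3994]
tool_rot: [-0.003, 0.697, 0.717, -0.002]
contact_force: [-1.1, 0.9, -2.9]
gripper_width: 0.41
```

play_rows --increments '[{"offset":[0,0,4],"twist":0,"grip":0.2},{"offset":[0,0,8],"twist":0,"grip":0.2},{"offset":[0,0,11],"twist":0,"grip":0.2},{"offset":[0,0,11],"twist":0,"grip":0.2}]'

```text
time: 29.93
tool_pos: [0.6652, -0.0297, 0.3933]
tool_rot: [-0.0, 0.697, 0.717, -0.0]
contact_force: [0.7, -0.0, -1.9]
gripper_width: 0.416
```

play_rows --increments '[{"offset":[0,0,2],"twist":0,"grip":0.2},{"offset":[0,0,4],"twist":0,"grip":0.2},{"offset":[0,0,4],"twist":0,"grip":0.2}]'

```text
time: 30.18
tool_pos: [0.6654, -0.0297, 0.3908]
tool_rot: [0.001, 0.697, 0.717, 0.0]
contact_force: [-1.0, -0.5, 2.5]
gripper_width: 0.414
```

Crown touches the rail at TCP z 0.391, as predicted. Slide right towards the block.

play_rows --increments '[{"offset":[0,0,-3],"twist":0,"grip":0.2},{"offset":[-4,0,-3],"twist":0,"grip":0.2},{"offset":[-8,0,-3],"twist":0,"grip":0.2},{"offset":[-12,0,-3],"twist":0,"grip":0.2},{"offset":[-14,0,-3],"twist":0,"grip":0.2}]'

```text
time: 30.6
tool_pos: [0.6656, -0.0445, 0.3924]
tool_rot: [-0.0, 0.697, 0.717, -0.0]
contact_force: [0.5, -0.2, -1.4]
gripper_width: 0.412
```

play_rows --increments '[{"offset":[-1,0,0],"twist":0,"grip":0.2},{"offset":[-2,0,0],"twist":0,"grip":0.2},{"offset":[-2,0,0],"twist":0,"grip":0.2}]'

```text
time: 30.85
tool_pos: [0.6657, -0.0459, 0.3926]
tool_rot: [-0.0, 0.697, 0.717, -0.0]
contact_force: [0.5, -0.6, -2.9]
gripper_width: 0.413
```

play_rows --increments '[{"offset":[-1,0,0],"twist":0,"grip":0.2},{"offset":[-2,0,0],"twist":0,"grip":0.2},{"offset":[-2,0,0],"twist":0,"grip":0.2}]'

```text
time: 31.1
tool_pos: [0.6657, -0.0478, 0.3927]
tool_rot: [0.0, 0.697, 0.717, 0.0]
contact_force: [-0.3, -1.1, -1.3]
gripper_width: 0.415
```

play_rows --increments '[{"offset":[-1,0,0],"twist":0,"grip":0.2},{"offset":[-2,0,0],"twist":0,"grip":0.2},{"offset":[-2,0,0],"twist":0,"grip":0.2}]'

```text
time: 31.35
tool_pos: [0.6658, -0.0498, 0.3927]
tool_rot: [0.0, 0.697, 0.717, -0.0]
contact_force: [-0.2, 0.3, -1.6]
gripper_width: 0.416
```

play_rows --increments '[{"offset":[-1,0,0],"twist":0,"grip":0.2},{"offset":[-2,0,0],"twist":0,"grip":0.2},{"offset":[-2,0,0],"twist":0,"grip":0.2}]'

```text
time: 31.6
tool_pos: [0.6659, -0.0515, 0.3927]
tool_rot: [-0.0, 0.697, 0.717, 0.0]
contact_force: [-0.6, 0.8, -2.0]
gripper_width: 0.413
```

play_rows --increments '[{"offset":[-1,0,0],"twist":0,"grip":0.2},{"offset":[-2,0,0],"twist":0,"grip":0.2},{"offset":[-2,0,0],"twist":0,"grip":0.2}]'

```text
time: 31.85
tool_pos: [0.6659, -0.0522, 0.3927]
tool_rot: [-0.002, 0.696, 0.718, 0.002]
contact_force: [-0.6, 7.2, -1.5]
gripper_width: 0.416
```

play_rows --increments '[{"offset":[-1,0,0],"twist":0,"grip":0.2},{"offset":[-1,0,0],"twist":0,"grip":0.2},{"offset":[-1,0,0],"twist":0,"grip":0.2}]'

```text
time: 32.1
tool_pos: [0.6659, -0.0524, 0.3928]
tool_rot: [-0.002, 0.696, 0.718, 0.002]
contact_force: [-1.9, 9.4, -0.7]
gripper_width: 0.413
```

Contact with the block (9 N). I'll ease the press, set it down on the rail, open and rise.

play_rows --increments '[{"offset":[2,0,1],"twist":0,"grip":0.2},{"offset":[2,0,3],"twist":0,"grip":0.2},{"offset":[2,0,3],"twist":0,"grip":0.2}]'

```text
time: 32.35
tool_pos: [0.6661, -0.0518, 0.3908]
tool_rot: [-0.0, 0.697, 0.718, 0.001]
contact_force: [-0.5, 5.4, 2.5]
gripper_width: 0.418
```

play_rows --increments '[{"offset":[0,0,0],"twist":0,"grip":0.45},{"offset":[0,0,0],"twist":0,"grip":0.5},{"offset":[0,0,0],"twist":0,"grip":0.55},{"offset":[0,0,0],"twist":0,"grip":0.55},{"offset":[0,0,0],"twist":0,"grip":0.55}]'

```text
time: 32.77
tool_pos: [0.6659, -0.0531, 0.3896]
tool_rot: [0.0, 0.697, 0.717, -0.0]
contact_force: [0.0, -0.2, -0.3]
gripper_width: 0.552
```

play_rows --increments '[{"offset":[0,0,-10],"twist":0,"grip":0.55},{"offset":[0,0,-25],"twist":0,"grip":0.55},{"offset":[0,0,-50],"twist":0,"grip":0.55},{"offset":[0,0,-80],"twist":0,"grip":0.55},{"offset":[0,0,-100],"twist":0,"grip":0.55}]'

```text
time: 33.18
tool_pos: [0.6658, -0.0527, 0.4949]
tool_rot: [0.002, 0.697, 0.717, 0.001]
contact_force: [0.7, 0.3, 1.9]
gripper_width: 0.553
```

play_rows --increments '[{"offset":[0,-40,0],"twist":0,"grip":0.55},{"offset":[0,-80,0],"twist":0,"grip":0.55},{"offset":[0,-120,0],"twist":0,"grip":0.55},{"offset":[0,-160,0],"twist":0,"grip":0.55},{"offset":[0,-160,0],"twist":0,"grip":0.55}]'

```text
time: 33.6
tool_pos: [0.5008, -0.0568, 0.4907]
tool_rot: [-0.0, 0.697, 0.717, -0.0]
contact_force: [0.9, -0.4, -0.8]
gripper_width: 0.549
```

Run:
```python
from h import *
im=manip.grab_frame("scene")
cv2.imwrite("pics/s20.png",cv2.resize(im[130:390,240:440],(600,780),interpolation=cv2.INTER_CUBIC)[:600])
for q in("hanger_sound_mid","hanger_sound_crown","hanger_sound","rail_stop","hanger_splayed_mid","hanger_stub_mid","beaker","bottle_a","wash_bottle","dish"):look(q,"scene",4)
im=manip.grab_frame("top");a=cv2.resize(im[100:175,255:395],(784,420),interpolation=cv2.INTER_CUBIC);cv2.imwrite("pics/t20.png",a)
for q in("hanger_sound_mid","hanger_sound_crown","rail_stop"):look(q,"top",3)
plan([])
```

```text
hanger_sound_mid scene 0.59 [ 0.224 -0.276  0.019]
hanger_sound_mid scene 0.56 [ 0.652 -0.048  0.195]
hanger_sound_crown scene 0.75 [ 0.223 -0.228  0.017]
hanger_sound_crown scene 0.74 [ 0.669 -0.048  0.244]
hanger_sound_crown scene 0.53 [ 0.654 -0.069  0.138]
hanger_sound scene 0.83 [ 0.655 -0.071  0.138]
hanger_sound scene 0.75 [ 0.475 -0.336 -0.005]
rail_stop scene 0.59 [ 0.668 -0.075  0.239]
hanger_splayed_mid scene 0.83 [ 0.474 -0.303  0.023]
hanger_splayed_mid scene 0.22 [ 0.625  0.063 -0.004]
hanger_stub_mid scene 0.82 [0.284 0.227 0.019]
hanger_stub_mid scene 0.65 [ 0.475 -0.395  0.023]
beaker scene 0.59 [ 0.62   0.064 -0.001]
bottle_a scene 0.72 [ 0.472 -0.525  0.001]
bottle_a scene 0.64 [ 0.57  -0.566 -0.   ]
bottle_a scene 0.57 [ 0.634 -0.048 -0.002]
wash_bottle scene 0.95 [ 0.542  0.523 -0.003]
dish scene 0.75 [ 0.682  0.21  -0.   ]
dish scene 0.59 [ 0.416 -0.402 -0.001]
dish scene 0.17 [ 0.474 -0.529  0.002]
hanger_sound_mid top 0.53 [ 0.223 -0.275  0.017]
hanger_sound_mid top 0.26 [ 0.466 -0.341 -0.002]
hanger_sound_mid top 0.24 [ 0.473 -0.528 -0.006]
hanger_sound_crown top 0.7 [ 0.219 -0.225  0.023]
hanger_sound_crown top 0.63 [ 0.473 -0.391  0.026]
hanger_sound_crown top 0.35 [ 0.665 -0.047  0.243]
rail_stop top 0.67 [ 0.667 -0.062  0.24 ]
rail_stop top 0.42 [ 0.414 -0.399 -0.   ]
t 34.35 p [ 0.506 -0.057  0.49 ] th 1.6 F [-0.402 -1.215  0.457] g 0.551 j [-0.259 -0.263  1.766 -0.     1.639 -0.288]
```

View pics/s20.png

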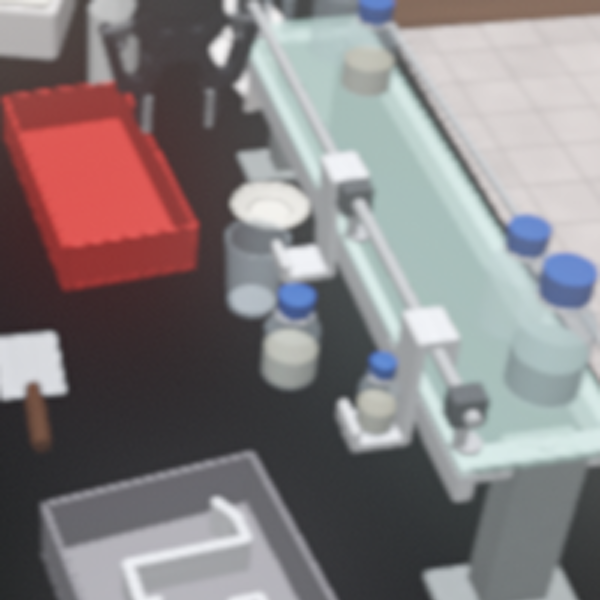

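The sound hanger hangs with its crown at (345,170) against the block at (353,190), foot towards the robot at (305,262). The basket is empty, both bad hangers are in the tub and the glassware is undisturbed. One last look from the top for a gap.

View pics/t20.png

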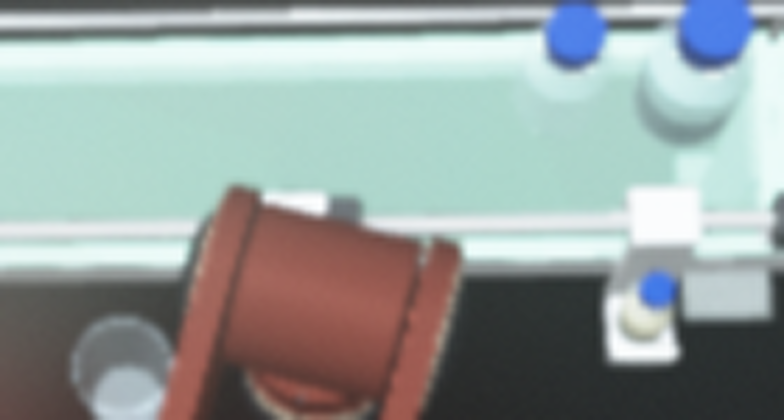

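In the top view the crown (265–327, 205) meets the block (328–360, 205) with no visible gap. I'm handing in.

```bash
python3 -c "
from plant import manip
print(manip.job_done(), manip.state()['time'])"
```

```text
the job is handed in; nothing more can be done
the job is handed in; nothing more can be done
```

The two bad hangers are in the scrap tub, the stub first and then the splayed one. The sound hanger is on the left stretch of the rail, foot towards the robot and against the middle clamp block. I handed the job in just after 34.4 s, against the 72 s limit.

**How the sound hanger was turned upright:** the tool only points down, so I gripped the hanger across its hook and turned it against the basket's near wall. I then stood it on the basket floor, regripped it centred, and hung it.

**Last checks:**
- **Sliding to the block:** contact reached about 9 N, and the hanger was still pressing with about 5 N just before I released it.
- **Hung position:** the networks put the crown at z 0.244 m (expected 0.246) and the foot at z 0.138 m, as the task gives for a hung hanger.
- **Gap to the block:** the top picture shows none; about 1 mm is the finest I could see.
- **Rest of the bench:** the basket is empty and both bad hangers are in the tub. No glassware looked moved. I never compared the look-alikes in detail, but the networks found them where they started.
- **Disagreement:** the two cameras differed by about 10 mm on where the block's face lies along the rail, so I relied on the contact force for the final position.

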